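# Re-pair the broken tensile bars

### The arm

A 7-joint arm with a two-finger parallel gripper is mounted at the origin on the work surface. World frame = base frame: x ahead of the robot, y to its left, z up, the work surface at z = 0. Lengths are in m, angles in degrees, forces in N, time in s.
With the tool pointing down it reaches from about 0.425 to 0.875 m from the base axis. Payload 8.4 kg.
Tool frame: the origin (TCP) lies on the centre line of the jaws, within the pads' length; the fingertips stand 22 mm ahead of it and the grasp point (between the pads) lies 3 mm ahead of it (bot.tcp_to_tips is the distance from the TCP to the fingertips, in m); z points along the fingers, y is the direction in which the jaws open and shut (so a half turn about z gives the same grasp; the last joint's range is limited). The gripper opens to 85 mm and grips with 20 to 120 N. Pads are 22 mm wide; open, the fingers measure 114 mm over their backs; the gripper's body (76 mm by 85 mm) begins 54 mm behind the grasp point. The pads swing forward as they close: fully open they stand 13 mm farther back than shut.
Start: joints at [-5.684, 19.091, 2.286, 83.961, -0.768, 76.965, -3.352], TCP at [0.65, -0, 0.232] pointing down, gripper open.
Joint ranges: [-147.57, 147.57], [-21.85, 119.76], [-74.77, 79.35], [14.55, 137.4], [-85.83, 265.84], [4.83, 119.75], [-152.11, 152.11]. Speed limits (degrees/s): [127.2, 127.2, 159.86, 159.86, 180, 180, 180].

### API

Orientations are given as a 3x3 rotation matrix whose columns are the frame's x, y, z axes.
In Python, from cell import bot gives the robot as it stands. The module is installed in compiled form; this text tells all that it offers.
- The arm moves only by the tool play_rows, never from a script. Its argument "rows" is a list that holds one entry, the list of rows, each a list of 7 numbers: the shift along the world's x, y, z as a fraction of full scale, then the turn, a rotation vector about the world's x, y, z as a fraction of full scale, then the gripper command: -1 is fully open, 1 is shut, values between are in proportion. A call has 1 to 5 rows; each row shifts and turns the commanded pose from where the row before left it; what a row does not reach is not made up. Full scale, the value 1, is 8 cm for a shift and 0.15 rad for a turn. A row lasts 1/10 s, in which the tool goes at most 50 mm and 8.59 degrees, less where a joint would pass 70% of its speed; a pose out of reach is approached as far as the arm can. A call with a number of a shift or a turn outside -1 to 1 is refused whole. A call with a gripper value outside its range is refused whole. The fingers move at their own pace and stop on an object; the grip force is fixed at half the most. Time passes only in rows, so rows that do not move let the fingers close. It gives the time, the measured TCP pose, the force and the opening at its end, in the units of the state.
- bot.state(): the state, without advancing time (a new reading comes with each control period).
- bot.camera(name): name is "scene" or "side" or "wrist"; returns a dict with "image" (384x512x3 uint8, blue, green, red), "range_z" (384x512 float32, m along the optical axis (not along the pixel's ray), 0 where there is no reading), "vfov" (degrees; the focal length in pixels is half the picture's height over the tangent of half this angle, whatever the lens; pixels are square), "cx", "cy" (the principal point, pixels), "extrinsics" (4x4, takes a point from world to camera coordinates). Camera axes: x right, y down, z forward; pixel columns grow to the right and rows downward; lengths in m; the calibration is good to about 2 mm. A picture is of the moment at which its call begins.
- bot.sign_off(): hands the job in, once; it reports no verdict.
The state is a dict: "t": time; "qpos": joint angles; "qvel": joint speeds; "joint_efforts": joint torques, N m; "tcp_pos": TCP position; "tcp_rot": TCP orientation; "contact_force": force on the tool from outside, world axes, zero at the start; "ft_torque": the same for the moment, N m; "finger_gap": finger opening in m.
Only numpy, scipy, OpenCV 4.12 (cv2) and the standard library are available. Lean on these libraries where they do the work, as an engineer would, in place of code of your own. Each camera call takes 0.05 s, during which the arm holds its last target. There are 200 camera calls.

### The job

Three snapped tensile test bars are to be measured: on the blue sheet lies one half of each (red, green and white heads), and their other halves are strewn about, one of them in the way on the sheet. Lay each stray half flat in line with the half of its own colour, broken face to broken face, touching or with a gap of no more than 3 mm, like a bar in one piece, leaving the half on the sheet where it lies. The broken faces are delicate, so bring them together gently (under 12 N), and leave the odd yellow half, the gauge stand, the beaker and the grey specimen mount where they are.

Things in the scene. Friction and masses are not known exactly. Their poses are not given: they have to be found in the camera images.
- sheet: blue paper sheet 210 x 250 mm with white ruled lines, fixed, paper-thin and flush with the bench (no step). Origin at mid-width, about where the broken faces of the mates end; its own y runs along the lanes, from the mates (-y side) to the free side (+y). Three lanes 60 mm apart, centred at x = -60, 0, +60 mm
- red_mate: red-headed bare steel half that lies loose in a lane of the sheet, its broken face towards the free side; flat, 72 mm long, 10 mm thick, about 85 g: painted head 32 x 24 mm, then a 12 mm wide neck ending in the broken face. Origin: midway along it, on the underside. Own +x points along the bar to the broken face (x = +36 mm; head from -36 to -4 mm), z up
- red_half: stray red-headed bare steel half, loose on the bench (one of the strays lies on the sheet's free side); flat, 72 mm long, 10 mm thick, about 85 g: painted head 32 x 24 mm, then a 12 mm wide neck ending in the broken face. Origin: midway along it, on the underside. Own +x points along the bar to the broken face (x = +36 mm; head from -36 to -4 mm), z up
- red_mate_face (a point): centre of the broken face of the red mate, 5 mm above its underside
- red_half_face (a point): centre of the broken face of the stray red half, 5 mm above its underside
- green_mate: green-headed brass half that lies loose in a lane of the sheet, its broken face towards the free side; flat, 72 mm long, 10 mm thick, about 85 g: painted head 32 x 24 mm, then a 12 mm wide neck ending in the broken face. Origin: midway along it, on the underside. Own +x points along the bar to the broken face (x = +36 mm; head from -36 to -4 mm), z up
- green_half: stray green-headed brass half, loose on the bench (one of the strays lies on the sheet's free side); flat, 72 mm long, 10 mm thick, about 85 g: painted head 32 x 24 mm, then a 12 mm wide neck ending in the broken face. Origin: midway along it, on the underside. Own +x points along the bar to the broken face (x = +36 mm; head from -36 to -4 mm), z up
- green_mate_face (a point): centre of the broken face of the green mate, 5 mm above its underside
- green_half_face (a point): centre of the broken face of the stray green half, 5 mm above its underside
- white_mate: white-headed copper half that lies loose in a lane of the sheet, its broken face towards the free side; flat, 72 mm long, 10 mm thick, about 85 g: painted head 32 x 24 mm, then a 12 mm wide neck ending in the broken face. Origin: midway along it, on the underside. Own +x points along the bar to the broken face (x = +36 mm; head from -36 to -4 mm), z up
- white_half: stray white-headed copper half, loose on the bench (one of the strays lies on the sheet's free side); flat, 72 mm long, 10 mm thick, about 85 g: painted head 32 x 24 mm, then a 12 mm wide neck ending in the broken face. Origin: midway along it, on the underside. Own +x points along the bar to the broken face (x = +36 mm; head from -36 to -4 mm), z up
- white_mate_face (a point): centre of the broken face of the white mate, 5 mm above its underside
- white_half_face (a point): centre of the broken face of the stray white half, 5 mm above its underside
- odd_half: an odd dark half with a yellow head, same shape and size as the others, loose on the bench, which has no mate: bystander
- stand: small dial-gauge stand, loose, 0.9 kg, 180 mm tall: round dark base 54 mm across and 22 mm high, thin 12 mm post, dial 40 mm across at 140 mm height standing 25 mm out on its -x side. Origin under the base's centre: bystander
- beaker: glass beaker, loose, 60 mm across the rim, 85 mm tall, origin under its centre: bystander
- puck: light grey resin specimen mount with a dark metal spot, loose disc 32 mm across, 20 mm high, origin under its centre: bystander
Things that resemble listed ones, but are neither listed nor needed, are in the scene too. Leave any purple look-alike of the red_mate alone.

How it is judged (in metres and radians):
At the end, for the whole second after the job is handed in: Each stray half rests flat in line with the mate of its colour: broken faces touching or under 3 mm apart, within 4 mm sideways, axes within 0.12 rad; mates flat and, like all bystanders, within 15 mm of their start; beaker and stand upright (x of red_half_face in the frame of red_mate between 0.034 and 0.039 m and y of red_half_face in the frame of red_mate between -0.004 and 0.004 m and x of red_half in the frame of red_mate above 0.065 m and angle between the x axis of red_half and the x axis of red_mate, either way round below 0.12 rad and height (world z) of each of red_half, red_mate, green_half, green_mate, white_half, white_mate below 0.003 m and angle between each of red_half, red_mate, green_half, green_mate, white_half, white_mate, beaker, stand's own z axis and vertical below 0.1 rad and distance of each of red_mate, green_mate, white_mate, odd_half, stand, beaker, puck from where it was at the start of the episode below 0.015 m and linear speed of each of red_half, red_mate, green_half, green_mate, white_half, white_mate below 0.01 m/s and x of green_half_face in the frame of green_mate between 0.034 and 0.039 m and y of green_half_face in the frame of green_mate between -0.004 and 0.004 m and x of green_half in the frame of green_mate above 0.065 m and angle between the x axis of green_half and the x axis of green_mate, either way round below 0.12 rad and x of white_half_face in the frame of white_mate between 0.034 and 0.039 m and y of white_half_face in the frame of white_mate between -0.004 and 0.004 m and x of white_half in the frame of white_mate above 0.065 m and angle between the x axis of white_half and the x axis of white_mate, either way round below 0.12 rad).
It fails at once if two broken halves are pressed together with more than 12 N (contact force between any of red_half, green_half, white_half and red_mate above 12 N or contact force between any of red_half, green_half, white_half and green_mate above 12 N or contact force between any of red_half, green_half, white_half and white_mate above 12 N or contact force between red_half and green_half above 12 N or contact force between any of red_half, green_half and white_half above 12 N).
It fails at once if the odd yellow half, gauge stand, beaker or specimen mount is shifted more than 15 mm (distance of any of odd_half, stand, beaker, puck from where it was at the start of the episode above 0.015 m).
It fails at once if a mate on the sheet is shifted more than 15 mm (distance of any of red_mate, green_mate, white_mate from where it was at the start of the episode above 0.015 m).
It also fails if it takes over 72 s, if anything falls off the work surface, if the arm or the gripper's body presses on something with over 40 N, if the wrist force passes 120 N, or if a joint passes its speed limit or range.

## Working session

There is one attempt and no reset: what is moved stays moved. The work goes in short steps, Python scripts to look and compute and a tool call to move; the robot and the scene stay as the last step left them, time stands still between calls to the robot, and variables do not carry over. Pictures are saved under pics/ and viewed, about 8 in all and at most 12, crops included, and the job is handed in when it is done.

Besides the shell and the picture viewer there is one more tool, called by a JSON object that holds its "name" and its "arguments". play_rows: Moves the arm, as the interface text tells. Shift numbers are shares of 8 cm and turn numbers shares of 0.15 rad, none past 1 either way. Its arguments: {"type":"object","properties":{"rows":{"type":"array"}},"required":["rows"]}

```bash
ls; mkdir -p pics
cat > h.py <<'E'
import numpy as np, cv2
from cell import bot
def cam(n):
    c=bot.camera(n); c['f']=c['image'].shape[0]/2/np.tan(np.radians(c['vfov'])/2); return c
def ray(c,px,z):
    """pixels (N,2) onto world plane height z"""
    px=np.atleast_2d(px).astype(float); E=c['extrinsics']; R=E[:3,:3]; o=-R.T@E[:3,3]
    d=np.c_[(px[:,0]-c['cx'])/c['f'],(px[:,1]-c['cy'])/c['f'],np.ones(len(px))]@R
    return o+d*((z-o[2])/d[:,2])[:,None]
def proj(c,p):
    q=np.atleast_2d(p)@c['extrinsics'][:3,:3].T+c['extrinsics'][:3,3]
    return np.c_[q[:,0]/q[:,2]*c['f']+c['cx'],q[:,1]/q[:,2]*c['f']+c['cy']]
E
python3 - <<'E'
from h import *
for n in ['scene','side','wrist']:
    c=cam(n); cv2.imwrite(f'pics/{n}0.png',c['image']); E=c['extrinsics']
    print(n,c['vfov'],c['cx'],c['cy'],-E[:3,:3].T@E[:3,3],E[:3,:3].round(2).tolist())
a=cv2.imread('pics/scene0.png');b=cv2.imread('pics/wrist0.png')
cv2.imwrite('pics/a.png',cv2.resize(a,(800,600),interpolation=cv2.INTER_CUBIC))
s=bot.state();print(s['t'],s['tcp_pos'],s['tcp_rot'],s['finger_gap'])
E
```

```text
pics
scene 47.2932518845901 250.7968439741276 191.31713103113208 [ 1.12366105 -0.23787366  0.85711229] [[0.41, 0.91, 0.01], [0.71, -0.31, -0.63], [-0.57, 0.27, -0.78]]
side 50.7025594275037 257.80729508420086 190.59596025386702 [0.37564758 0.83940971 0.94239741] [[-0.99, -0.16, 0.01], [-0.12, 0.73, -0.67], [0.1, -0.66, -0.74]]
wrist 71.77316813163885 252.87987779696925 189.78499274099585 [0.64930274 0.07019836 0.37349803] [[1.0, 0.0, -0.0], [0.0, -0.96, 0.27], [-0.0, -0.27, -0.96]]
0.15 [6.49644929e-01 2.19342610e-05 2.30932380e-01] [[-2.75511568e-05  9.99999221e-01 -1.24758439e-03]
 [ 9.99999999e-01  2.75105952e-05 -3.25292136e-05]
 [-3.24948665e-05 -1.24758529e-03 -9.99999221e-01]] 0.08538759638482235
```

View pics/a.png

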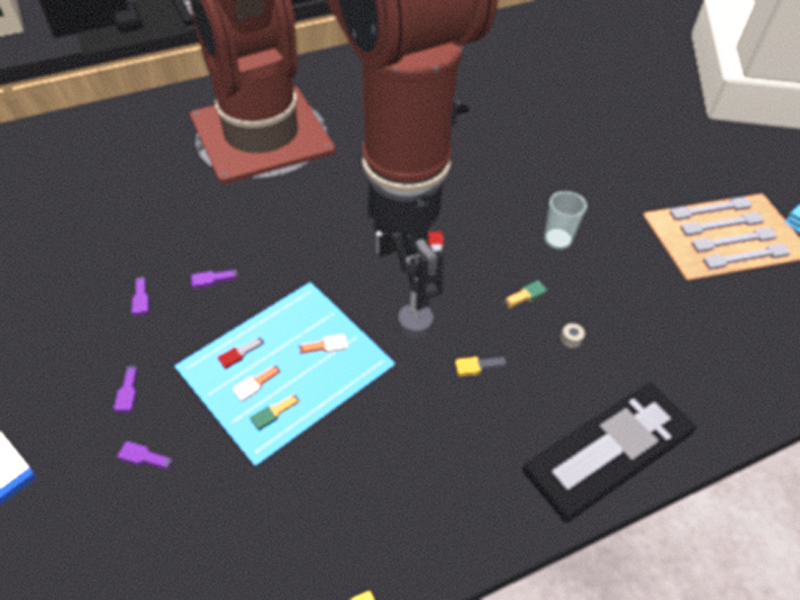

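View pics/wrist0.png

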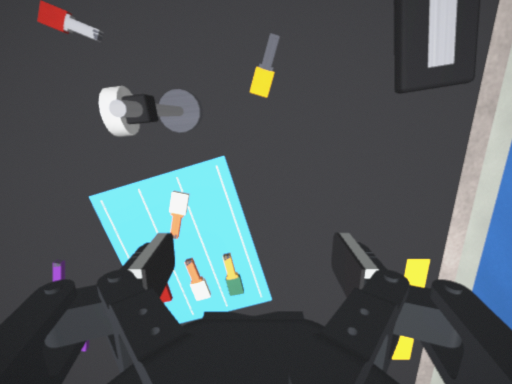

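The wrist picture shows the sheet centred at (180,240), the stray red half at (70,20), the odd yellow half at (265,65), and the stray white half on the sheet at (178,212). The white mate (198,280) and green mate (233,273) are in view, and the red mate is mostly hidden at (163,290). In the enlarged scene view (800x600) the red, white and green mates are at (240,352), (257,383) and (274,412). The stray green half is at (525,293) and the stray red half is behind the gripper at (435,240). The four purple look-alikes lie to the left. Next I'll measure them.

```bash
cat >> h.py <<'E'
HEAD={'red':[((0,120,70),(8,255,255)),((172,120,70),(180,255,255))],'green':[((60,60,40),(86,255,170))],
 'white':[((0,0,185),(180,45,255))],'yellow':[((22,150,150),(34,255,255))]}
def mask(hsv,rs):
    m=np.zeros(hsv.shape[:2],np.uint8)
    for lo,hi in rs: m|=cv2.inRange(hsv,lo,hi)
    return m
def heads(c,col,lo=300,hi=1300):
    """blobs of head colour, rays at z=0.01: (px centre, world centre, sides mm, area)"""
    m=mask(cv2.cvtColor(c['image'],cv2.COLOR_BGR2HSV),HEAD[col]); out=[]
    for k in cv2.findContours(m,cv2.RETR_EXTERNAL,cv2.CHAIN_APPROX_NONE)[0]:
        if cv2.contourArea(k)<25: continue
        w=ray(c,k[:,0,:],.01)[:,:2]*1000
        r=cv2.minAreaRect(w.astype(np.float32)); a=r[1][0]*r[1][1]
        if lo<a<hi: out.append((k[:,0].mean(0).round(0),np.round(r[0],1),np.round(r[1],1),round(r[2],1)))
    return out
E
python3 - <<'E'
from h import *
for n in ['scene','side','wrist']:
    c=cam(n)
    if n=='side': cv2.imwrite('pics/side1.png',c['image'])
    for k in HEAD:
        for o in heads(c,k): print(n,k,*o)
    hsv=cv2.cvtColor(c['image'],cv2.COLOR_BGR2HSV)
    m=cv2.inRange(hsv,(86,90,150),(102,255,255)); 
    k=max(cv2.findContours(cv2.morphologyEx(m,cv2.MORPH_CLOSE,np.ones((15,15))),0,2)[0],key=cv2.contourArea)
    r=cv2.minAreaRect((ray(c,k[:,0],0)[:,:2]*1000).astype(np.float32)); print('sheet',r)
E
```

```text
scene red [147. 229.] [ 504.5 -208.9] [22.  27.6] 12.8
scene red [278. 152.] [407.1 182.5] [24.3 30.8] 63.6
scene green [169. 267.] [ 622.1 -194.9] [21.  27.6] 12.0
scene green [343. 185.] [576.1 279.1] [31.3 31.5] 3.6
scene white [158. 221.] [ 492.8 -178. ] [17.2 35.1] 16.1
scene white [367. 212.] [673.4 286.5] [28.6 29.9] 55.5
scene yellow [299. 233.] [660.4 106.8] [30.3 23. ] 74.4
sheet ((542.40673828125, -136.9981231689453), (215.68406677246094, 254.29234313964844), 16.67836570739746)
side red [282. 244.] [407.  187.8] [30.7 32.4] 68.1
side white [151. 378.] [647.4 588.8] [28.3 24.6] 79.5
side white [178. 258.] [680.4 280.2] [29.6 36.7] 16.3
side white [272. 238.] [440.5 174.1] [16.1 36.4] 73.0
side yellow [201. 211.] [659.4 112.2] [32.1 27.4] 73.0
sheet ((544.1205444335938, -135.5787353515625), (215.8493194580078, 257.9193115234375), 16.660770416259766)
wrist red [165. 294.] [ 510.7 -207.4] [30.8 17.2] 62.4
wrist red [53. 17.] [409.4 183. ] [24.7 36.9] 69.0
wrist green [235. 286.] [ 620.3 -191.1] [21.9 30.5] 11.5
wrist white [435. 377.] [ 977.9 -377.1] [22.8 34.9] 0.7
wrist white [423. 364.] [ 950.9 -346.7] [18.1 53.5] 0.4
wrist white [199. 290.] [ 564.2 -199.1] [25.1 35.2] 16.5
wrist white [238. 231.] [ 630.1 -105. ] [  2.5 221.6] 16.8
wrist white [78. 27.] [438.4 173.2] [15.8 35.6] 73.9
wrist yellow [261.  82.] [659.9 109.9] [32.6 24.7] 74.0
sheet ((543.2874755859375, -135.8266143798828), (212.03781127929688, 252.46578979492188), 16.70867347717285)
```

View pics/side1.png

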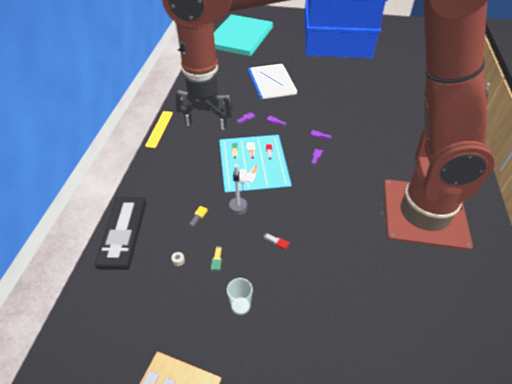

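The side view confirms the layout. The stand is at about (238,205) at the edge of the sheet's free side, the stray red half at (278,241), the stray green half at (217,258), and the beaker at (239,295). The look-alikes are all purple (around (280,130)), so the colours are unambiguous. Now I'll get the axes of the strays and mates and the stand's location.

```bash
cat >> h.py <<'E'
NECK={'brass':[((14,90,90),(26,255,255))],'copper':[((4,90,90),(16,255,255))]}
def blobs(c,rs,amin=15,z=.01):
    m=mask(cv2.cvtColor(c['image'],cv2.COLOR_BGR2HSV),rs); out=[]
    for k in cv2.findContours(m,cv2.RETR_EXTERNAL,cv2.CHAIN_APPROX_NONE)[0]:
        if cv2.contourArea(k)<amin: continue
        r=cv2.minAreaRect((ray(c,k[:,0],z)[:,:2]*1000).astype(np.float32))
        out.append((k[:,0].mean(0).round(0),np.round(r[0],1),np.round(r[1],1),round(r[2],1)))
    return out
E
python3 - <<'E'
from h import *
for n in ['scene','side','wrist']:
    c=cam(n)
    for k in NECK:
        for o in blobs(c,NECK[k]):
            if max(o[2])<60: print(n,k,*o)
    if n=='scene':
        for o in blobs(c,[((0,0,150),(180,70,255))]): 
            if max(o[2])<60: print('wh',*o)
    if n=='wrist': print('stand base px->',ray(c,[[181,111]],.022), 'white head',ray(c,[[179,204]],.01))
    if n=='side': print('stand base side',ray(c,[[238,207]],.022),'beaker',ray(c,[[240,304]],0))
    if n=='scene': print('stand base sc',ray(c,[[416/800*512,317*.64]],.022),'beaker',ray(c,[[558*.64,239*.64]],0))
cv2.imwrite('pics/crop.png',cv2.resize(cv2.imread('pics/wrist0.png')[60:320,60:320],(780,780))[:600])
E
```

```text
scene brass [232. 380.] [ 894.2 -161.6] [29.4 10.6] 65.7
scene brass [181. 259.] [ 615.7 -161.4] [13.6 37.9] 7.2
scene brass [299. 234.] [661.7 106.7] [36.8 33.1] 66.0
scene brass [331. 191.] [579.6 240.4] [21.9 44. ] 7.0
scene copper [170. 240.] [ 555.9 -168.3] [12.6 33.2] 18.1
scene copper [200. 222.] [536.2 -89.9] [33.2 12.1] 73.8
wh [181. 259.] [ 612.4 -162.4] [22.2 42.7] 16.6
wh [367. 212.] [673.7 285.3] [32.5 32.8] 66.0
wh [271. 158.] [419.9 154.5] [32.7  9. ] 0.0
wh [132. 100.] [  38.7 -121.5] [41.8 11.6] 14.8
stand base sc [[0.55748715 0.0725824  0.022     ]] beaker [[0.48859578 0.38187375 0.        ]]
side brass [217. 253.] [578.3 246.7] [19.3 36.6] 5.8
side brass [201. 211.] [659.  112.7] [38.1 33.6] 73.8
stand base side [[0.55135335 0.08865154 0.022     ]] beaker [[0.48967704 0.38034547 0.        ]]
wrist brass [193. 274.] [ 554. -170.] [13.2 32.7] 23.5
wrist brass [416. 271.] [ 903.4 -168.5] [37.6 52. ] 0.2
wrist brass [230. 269.] [ 614.9 -159.3] [17.9 37.1] 4.3
wrist brass [175. 222.] [535.7 -85.3] [31.7 13.3] 81.9
wrist brass [261.  82.] [659.9 109.8] [33.6 25.8] 74.0
wrist copper [193. 272.] [ 556.6 -164.7] [17.3 41.2] 10.8
wrist copper [175. 225.] [535.1 -88.8] [37.8 13.3] 81.5
stand base px-> [[0.55821712 0.07426447 0.022     ]] white head [[ 0.54265191 -0.05475034  0.01      ]]
```

{"name": "play_rows", "arguments": {"rows": [[[-0.344,-0.297,-0.256,0,0,-0.32,-1],[-0.344,-0.297,-0.256,0,0,-0.32,-1],[-0.344,-0.297,-0.256,0,0,-0.32,-1],[-0.344,-0.297,-0.256,0,0,-0.32,-1],[0,0,0,0,0,0,-1]]]}}

```text
t: 0.95
tcp_pos: [0.5347, -0.0991, 0.1469]
tcp_rot: [[0.198, 0.98, -0.006], [0.98, -0.198, -0.001], [-0.002, -0.006, -1.0]]
contact_force: [-0.6, 0.1, 0.5]
finger_gap: 0.0852
```

{"name": "play_rows", "arguments": {"rows": [[[0,0,0,0,0,0,-1],[0,0,0,0,0,0,-1]]]}}

```text
t: 1.15
tcp_pos: [0.5411, -0.0942, 0.1505]
tcp_rot: [[0.189, 0.982, 0.002], [0.982, -0.189, 0.0], [0.001, 0.002, -1.0]]
contact_force: [0.3, 0.3, 0.3]
finger_gap: 0.0856
```

Run:
```python
from h import *
c=cam('wrist'); cv2.imwrite('pics/w2.png',c['image']); cv2.imwrite('pics/w2b.png',cv2.resize(c['image'],(800,600)))
for k in HEAD:
    for o in heads(c,k): print(k,*o)
for o in blobs(c,[((4,90,90),(26,255,255))]): print('neck',*o)
s=bot.state();print(s['t'],s['tcp_pos'],s['tcp_rot'].round(3) if hasattr(s['tcp_rot'],'round') else s['tcp_rot'],s['contact_force'])
```

```text
red [239. 274.] [ 502.3 -205.4] [23.1 32.3] 12.5
green [328. 248.] [ 609.9 -193.2] [30.3 15.8] 79.1
white [288. 261.] [ 564.  -200.2] [24.5 32.9] 16.9
white [228. 253.] [ 493.  -175.5] [16.4 36. ] 17.9
white [191. 237.] [ 459.7 -156.1] [  2.4 219.7] 16.7
white [234. 215.] [ 515.4 -139.2] [  2.4 220.4] 16.7
white [325. 162.] [624.  -96.4] [  2.2 200.8] 16.7
neck [277. 240.] [ 554.5 -168.4] [17.7 35.2] 18.5
neck [323. 222.] [ 613.  -158.2] [17.3 41.7] 5.7
neck [245. 174.] [534.1 -87.7] [35.8 16.1] 79.1
1.2 [ 0.54121187 -0.0940366   0.15051242] [[ 0.189  0.982  0.002]
 [ 0.982 -0.189  0.   ]
 [ 0.001  0.002 -1.   ]] [-0.12259052  0.25184948 -0.38825048]
```

View pics/w2b.png

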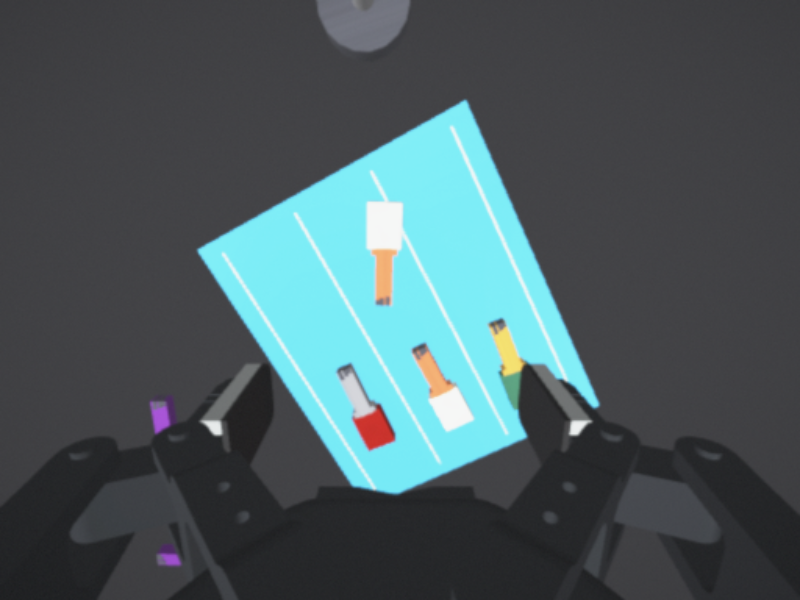

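The wrist view (800x600) shows the stray white half at (384,250), nearly upright in the picture. The red, white and green mates are at (365,410), (440,390) and (507,360), with the stand's base at the top at (365,20). I'll refine the white half and the mates.

```bash
cat >> h.py <<'E'
def bar(c,col,near,r=60):
    """head rect of colour col with centre within r mm of near (mm): centre, axis angle by head->neck-ish long side, size"""
    m=mask(cv2.cvtColor(c['image'],cv2.COLOR_BGR2HSV),HEAD[col]); m=cv2.morphologyEx(m,cv2.MORPH_OPEN,np.ones((5,5)))
    best=None
    for k in cv2.findContours(m,cv2.RETR_EXTERNAL,cv2.CHAIN_APPROX_NONE)[0]:
        w=(ray(c,k[:,0],.01)[:,:2]*1000).astype(np.float32); q=cv2.minAreaRect(w)
        d=np.hypot(*(np.array(q[0])-near))
        if q[1][0]*q[1][1]>300 and d<r: r=d; best=q
    if best is None: return None
    b=cv2.boxPoints(best); e=max(b[1]-b[0],b[2]-b[1],key=lambda v:np.hypot(*v))
    return np.array(best[0]),np.degrees(np.arctan2(e[1],e[0]))%180,np.round(best[1],1)
E
python3 - <<'E'
from h import *
c=cam('wrist')
for col,n in [('white',(543,-52)),('white',(564,-200)),('red',(505,-206)),('green',(618,-193))]:
    print(col,bar(c,col,n))
print('tips stray white',ray(c,np.array([[382,303],[384,200],[384,251]])/1.5625,.01))
print('mate tips r w g',ray(c,np.array([[345,366],[419,346],[496,322]])/1.5625,.01))
E
```

```text
white (array([541.2923584 , -53.52336884]), np.float32(79.08847), array([31.5, 23.6]))
white (array([ 564.25378418, -200.99842834]), np.float32(106.405655), array([24.6, 31.2]))
red (array([ 502.79168701, -206.93937683]), np.float32(101.54168), array([22.9, 29.5]))
green None
tips stray white [[ 0.52900022 -0.10704847  0.01      ]
 [ 0.54444833 -0.03708328  0.01      ]
 [ 0.53773257 -0.0706606   0.01      ]]
mate tips r w g [[ 0.4922495  -0.1498783   0.01      ]
 [ 0.54918665 -0.14455473  0.01      ]
 [ 0.60709711 -0.13673683  0.01      ]]
```

{"name": "play_rows", "arguments": {"rows": [[[-0.079,0.089,0,0,0,0,-0.1],[0,0,-0.45,0,0,0,-0.1],[0,0,-0.45,0,0,0,-0.1],[0,0,-0.4,0,0,0,-0.1],[0,0,-0.256,0,0,0,-0.1]]]}}

```text
t: 1.75
tcp_pos: [0.5324, -0.0867, 0.023]
tcp_rot: [[0.19, 0.982, -0.002], [0.982, -0.19, 0.0], [0.0, -0.002, -1.0]]
contact_force: [-1.5, -0.4, -1.4]
finger_gap: 0.0471
```

{"name": "play_rows", "arguments": {"rows": [[[0,0,0,0,0,0,-0.1],[0,0,0,0,0,0,-0.1]]]}}

```text
t: 1.95
tcp_pos: [0.5338, -0.0873, 0.0258]
tcp_rot: [[0.19, 0.982, -0.0], [0.982, -0.19, 0.0], [0.0, -0.0, -1.0]]
contact_force: [-0.1, 0.7, 0.6]
finger_gap: 0.047
```

Run:
```python
from h import *
c=cam('wrist'); cv2.imwrite('pics/w3.png',c['image'])
print(bar(c,'white',(541,-53)))
s=bot.state();print(s['t'],s['tcp_pos'],s['contact_force'],s['finger_gap'])
```

```text
(array([540.76428223, -53.65231323]), np.float32(77.99186), array([31. , 23.7]))
2.0 [ 0.5344504  -0.08756524  0.02646361] [-0.46422831 -0.10512684  0.14895832] 0.04693061164400933
```

View pics/w3.png

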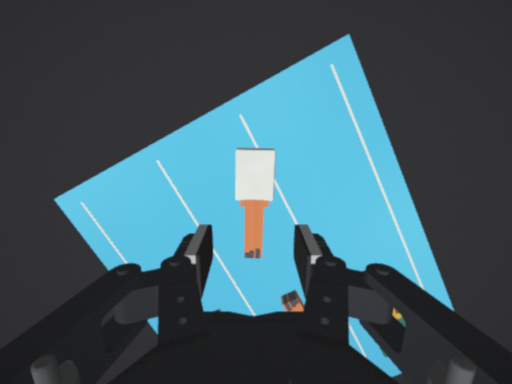

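{"name": "play_rows", "arguments": {"rows": [[[0,0,0,0,0,0,1],[0,0,0,0,0,0,1],[0,0,0,0,0,0,1],[0,0,0,0,0,0,1],[0,0,0,0,0,0,1]]]}}

```text
t: 2.5
tcp_pos: [0.5336, -0.088, 0.0254]
tcp_rot: [[0.191, 0.982, 0.0], [0.982, -0.191, -0.0], [0.0, 0.0, -1.0]]
contact_force: [0.6, 0.1, -0.6]
finger_gap: 0.0001
```

{"name": "play_rows", "arguments": {"rows": [[[0,0,0.15,0,0,0,1],[0,0,0.225,0,0,0.8,1],[0.022,-0.13,0,0,0,0.8,1],[0.022,-0.13,0,0,0,0.8,1],[0.022,-0.13,0,0,0,0.8,1]]]}}

```text
t: 3.0
tcp_pos: [0.5393, -0.1195, 0.0564]
tcp_rot: [[-0.289, 0.957, 0.001], [0.957, 0.289, -0.0], [-0.0, 0.001, -1.0]]
contact_force: [0.4, -1.2, -0.7]
finger_gap: -0.0002
```

{"name": "play_rows", "arguments": {"rows": [[[0,0,-0.1,0,0,0,1],[0,0,-0.1,0,0,0,1],[0,0,-0.1,0,0,0,1],[0,0,0,0,0,0,1],[0,0,0,0,0,0,1]]]}}

```text
t: 3.5
tcp_pos: [0.5386, -0.1186, 0.0308]
tcp_rot: [[-0.284, 0.959, -0.001], [0.959, 0.284, 0.0], [0.0, -0.001, -1.0]]
contact_force: [-0.3, 0.1, -0.5]
finger_gap: 0.0001
```

Run:
```python
from h import *
c=cam('wrist'); cv2.imwrite('pics/w4.png',c['image']); cv2.imwrite('pics/w4b.png',cv2.resize(c['image'][130:340,130:400],None,fx=2.8,fy=2.8,interpolation=cv2.INTER_CUBIC))
print(bar(c,'white',(552,-88)))
s=bot.state();print(s['t'],s['tcp_pos'],s['tcp_rot'],s['contact_force'],s['finger_gap'])
```

```text
(array([540.5333252 , -53.86256027]), np.float32(77.658554), array([31.1, 23.2]))
3.55 [ 0.53888127 -0.11869504  0.03116142] [[-2.83891372e-01  9.58856401e-01 -3.00966125e-04]
 [ 9.58856434e-01  2.83891408e-01  8.20977521e-05]
 [ 1.64161652e-04 -2.65276462e-04 -9.99999951e-01]] [-0.0754137  -0.51713572 -0.26857567] 1.9405072654178966e-05
```

View pics/w4b.png

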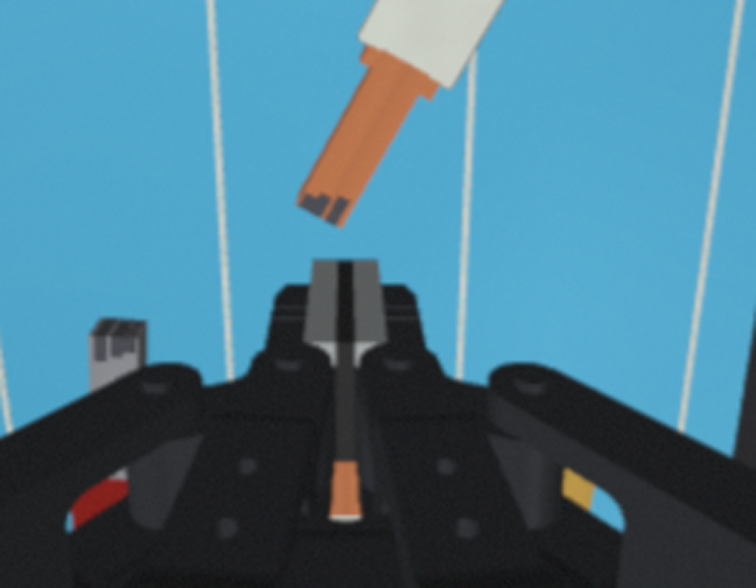

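The jaws shut on nothing. The picture shows the stray white half untouched at (340,210 in the crop), with closed pads at (345,300), so the tips passed above it. I'll check the tip height with the range image.

Run:
```python
from h import *
c=cam('wrist'); print(bot.tcp_to_tips, [x for x in dir(bot) if x[0]!='_'])
s=bot.state(); p=np.array(s['tcp_pos']); R=np.array(s['tcp_rot']); E=c['extrinsics']
for u,v in [(246,224),(246,230),(246,240),(246,250),(262,226),(262,245),(240,205),(250,200)]:
    d=c['range_z'][v,u]; q=E[:3,:3].T@(np.array([(u-c['cx'])/c['f']*d,(v-c['cy'])/c['f']*d,d])-E[:3,3])
    print(u,v,d.round(4),q.round(4),'tool',(R.T@(q-p)).round(4))
```

```text
0.022 ['IKError', 'camera', 'sign_off', 'state', 'tcp_to_tips']
246 224 0.1469 [ 0.5317 -0.1084  0.0378] tool [ 0.0121 -0.0041 -0.0064]
246 230 0.1395 [ 0.5319 -0.1085  0.0455] tool [ 0.012  -0.0039 -0.0141]
246 240 0.1291 [ 0.5322 -0.1087  0.0564] tool [ 0.0117 -0.0036 -0.025 ]
246 250 0.1193 [ 0.5324 -0.1085  0.0665] tool [ 0.0118 -0.0034 -0.0351]
262 226 0.1442 [ 0.5401 -0.1059  0.0406] tool [ 0.0121  0.0047 -0.0092]
262 245 0.1233 [ 0.5394 -0.1061  0.0623] tool [ 0.0121  0.0039 -0.0309]
240 205 0.1716 [ 0.5268 -0.1078  0.0114] tool [ 0.014  -0.0086  0.0199]
250 200 0.1723 [ 0.5322 -0.1032  0.01  ] tool [ 0.017  -0.0021  0.0214]
```

Run:
```python
from h import *
s=bot.state(); p=np.array(s['tcp_pos']); R=np.array(s['tcp_rot']); print(p,s['qpos'])
for n in ['scene','side']:
    c=cam(n); d=c['range_z']; v,u=np.mgrid[:384,:512]
    q=np.stack([(u-c['cx'])/c['f']*d,(v-c['cy'])/c['f']*d,d],-1)-c['extrinsics'][:3,3]; q=q@c['extrinsics'][:3,:3]
    t=(q-p)@R; m=(abs(t[...,0])<30e-3)&(abs(t[...,1])<.05)&(d>0)&(t[...,2]<.028)
    print(n,'px',u[m].min(),u[m].max(),v[m].min(),v[m].max())
    for z in np.arange(-.04,.028,.004):
        k=m&(abs(t[...,2]-z)<.002); 
        if k.any(): print(round(z,3),k.sum(),'x',t[k][:,0].min().round(3),t[k][:,0].max().round(3),'y',t[k][:,1].min().round(3),t[k][:,1].max().round(3))
    u0,v0=proj(c,p)[0].astype(int); cv2.imwrite(f'pics/{n}5.png',cv2.resize(c['image'][v0-40:v0+40,u0-50:u0+50],(500,400),interpolation=cv2.INTER_CUBIC))
a=np.vstack([cv2.imread('pics/scene5.png')[:300],cv2.imread('pics/side5.png')[50:350]]); cv2.imwrite('pics/ss5.png',a)
```

```text
[ 0.53903616 -0.11884431  0.03139117] [  5.99418148  18.93163038   2.11531332 109.72221597  -0.88079623
  51.35312825  25.03772366]
scene px 126 202 16 245
-0.04 3 x -0.013 -0.008 y -0.009 0.012
-0.036 4 x -0.013 -0.01 y -0.008 0.002
-0.032 4 x -0.013 -0.008 y -0.006 0.005
-0.028 7 x -0.013 -0.007 y -0.005 0.009
-0.024 7 x -0.013 -0.007 y -0.004 0.012
-0.02 6 x -0.013 -0.006 y -0.003 0.013
-0.016 12 x -0.013 -0.003 y -0.007 0.013
-0.012 9 x -0.013 0.004 y -0.007 0.013
-0.008 9 x -0.013 0.002 y -0.003 0.012
-0.004 7 x -0.013 -0.001 y -0.006 0.01
0.02 16 x 0.012 0.03 y -0.005 0.012
0.024 30 x 0.007 0.029 y -0.01 0.01
side px 235 275 20 169
-0.04 8 x -0.003 0.013 y -0.009 0.016
-0.036 8 x -0.002 0.016 y -0.002 0.016
-0.032 6 x 0.008 0.014 y -0.009 0.01
-0.028 5 x 0.008 0.013 y -0.009 0.01
-0.024 12 x -0.001 0.016 y -0.007 0.015
-0.02 9 x -0.001 0.014 y -0.01 0.016
-0.016 5 x -0.003 0.013 y -0.01 0.015
-0.012 10 x -0.004 0.015 y -0.01 0.015
-0.008 8 x 0.006 0.014 y -0.01 0.014
-0.004 1 x 0.009 0.009 y 0.0 0.0
0.016 1 x 0.017 0.017 y 0.001 0.001
0.02 10 x 0.017 0.03 y -0.005 0.01
0.024 8 x 0.011 0.029 y -0.009 0.009
```

View pics/ss5.png

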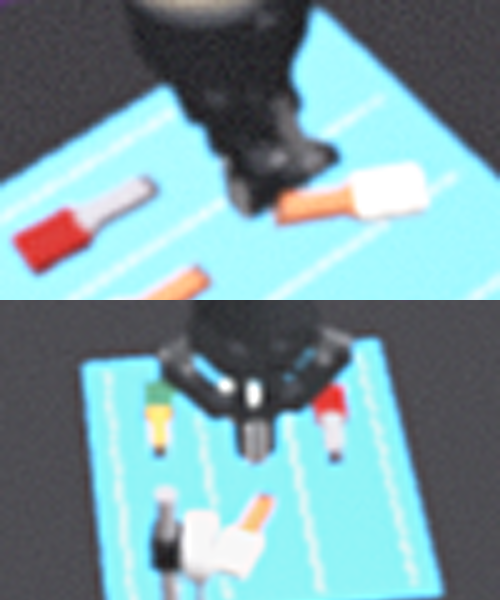

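All three cameras agree that the shut fingertips end about 4 mm behind the reported TCP, not 22 mm ahead of it. The fingers therefore need to go about 26 mm lower than I planned. I'll go back over the white half and descend in stages, watching the force.

{"name": "play_rows", "arguments": {"rows": [[[-0.022,0.13,0.1,0,0,-0.8,0.2],[-0.022,0.13,0,0,0,-0.8,0.2],[-0.022,0.13,0,0,0,-0.8,0.2],[0,0,0,0,0,-0.8,0.2],[0,0,-0.2,0,0,0,0.2]]]}}

```text
t: 4.2
tcp_pos: [0.5354, -0.0876, 0.0251]
tcp_rot: [[0.195, 0.981, 0.004], [0.981, -0.195, -0.0], [0.001, 0.004, -1.0]]
contact_force: [-0.1, 0.2, -0.4]
finger_gap: 0.0342
```

{"name": "play_rows", "arguments": {"rows": [[[0,0,-0.15,0,0,0,0.2],[0,0,-0.1,0,0,0,0.2],[0,0,0,0,0,0,0.2],[0,0,0,0,0,0,0.2]]]}}

```text
t: 4.6
tcp_pos: [0.5336, -0.0881, 0.0032]
tcp_rot: [[0.191, 0.982, -0.0], [0.982, -0.191, 0.0], [-0.0, -0.0, -1.0]]
contact_force: [-0.8, -0.2, 1.2]
finger_gap: 0.0343
```

```bash
cat >> h.py <<'E'
def tips(c):
    """lowest finger points in tool frame by range, from wrist view"""
    s=bot.state(); p=np.array(s['tcp_pos']); R=np.array(s['tcp_rot'])
    d=c['range_z']; v,u=np.mgrid[:384,:512]; E=c['extrinsics']
    q=(np.stack([(u-c['cx'])/c['f']*d,(v-c['cy'])/c['f']*d,d],-1)-E[:3,3])@E[:3,:3]; t=(q-p)@R
    dark=c['image'].max(-1)<150
    for sg in (-1,1):
        m=dark&(q[...,2]>.013)&(sg*t[...,1]>0)&(abs(t[...,1])<.05)&(abs(t[...,0])<.016)&(d>0)
        k=np.argsort(t[m][:,2])[-5:]; print('tip',sg,t[m][k].mean(0).round(4))
E
python3 - <<'E'
from h import *
c=cam('wrist'); cv2.imwrite('pics/w6.png',c['image']); tips(c)
print(bar(c,'white',(541,-53)))
s=bot.state();print(s['t'],s['tcp_pos'],s['contact_force'],s['finger_gap'])
E
```

```text
tip -1 [ 0.0061 -0.0218 -0.0096]
tip 1 [ 0.0097  0.0186 -0.0096]
(array([540.80169678, -53.82995605]), np.float32(77.82453), array([30.8, 23.2]))
4.65 [ 0.53383337 -0.0880853   0.00352559] [-0.07318153 -0.51875673 -0.24410462] 0.03412928250217951
```

View pics/w6.png

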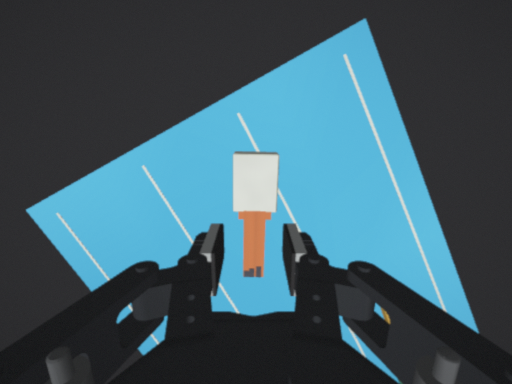

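The white neck (253,245) is now centred between the jaws. I'll go down the last 5 mm and close.

{"name": "play_rows", "arguments": {"rows": [[[0,0,-0.03,0,0,0,0.2],[0,0,-0.03,0,0,0,0.2],[0,0,0,0,0,0,0.2]]]}}

```text
t: 4.95
tcp_pos: [0.5341, -0.088, -0.0004]
tcp_rot: [[0.191, 0.982, 0.001], [0.982, -0.191, 0.0], [0.0, 0.001, -1.0]]
contact_force: [-3.7, 0.4, 13.2]
finger_gap: 0.0341
```

{"name": "play_rows", "arguments": {"rows": [[[0,0,0,0,0,0,1],[0,0,0,0,0,0,1],[0,0,0,0,0,0,1],[0,0,0,0,0,0,1],[0,0,0,0,0,0,1]]]}}

```text
t: 5.45
tcp_pos: [0.5358, -0.0882, 0.0009]
tcp_rot: [[0.191, 0.982, 0.004], [0.982, -0.191, -0.0], [0.001, 0.004, -1.0]]
contact_force: [-1.6, -0.6, 19.3]
finger_gap: 0.01
```

{"name": "play_rows", "arguments": {"rows": [[[0,0,0.15,0,0,0,1],[0,0,0.225,0,0,0.8,1],[0.022,-0.13,0,0,0,0.8,1],[0.022,-0.13,0,0,0,0.8,1],[0.022,-0.13,0,0,0,0.8,1]]]}}

```text
t: 5.95
tcp_pos: [0.5388, -0.1194, 0.0288]
tcp_rot: [[-0.289, 0.957, 0.0], [0.957, 0.289, -0.0], [-0.0, 0.0, -1.0]]
contact_force: [-0.0, -0.7, -0.1]
finger_gap: 0.0099
```

{"name": "play_rows", "arguments": {"rows": [[[0,0,0,0,0,0,1],[0,0,0,0,0,0,1]]]}}

```text
t: 6.15
tcp_pos: [0.5386, -0.119, 0.0284]
tcp_rot: [[-0.28, 0.96, -0.0], [0.96, 0.28, 0.0], [0.0, -0.0, -1.0]]
contact_force: [0.5, 0.6, -1.9]
finger_gap: 0.0104
```

Run:
```python
from h import *
c=cam('wrist'); cv2.imwrite('pics/w7.png',c['image']); cv2.imwrite('pics/w7b.png',cv2.resize(c['image'][130:340,130:400],None,fx=2.8,fy=2.8,interpolation=cv2.INTER_CUBIC))
s=bot.state();print(s['t'],s['tcp_pos'],s['contact_force'],s['finger_gap'])
```

```text
6.2 [ 0.53864071 -0.1185478   0.02840274] [-0.50346936 -0.12049258 -1.00617458] 0.010201085319223221
```

View pics/w7b.png

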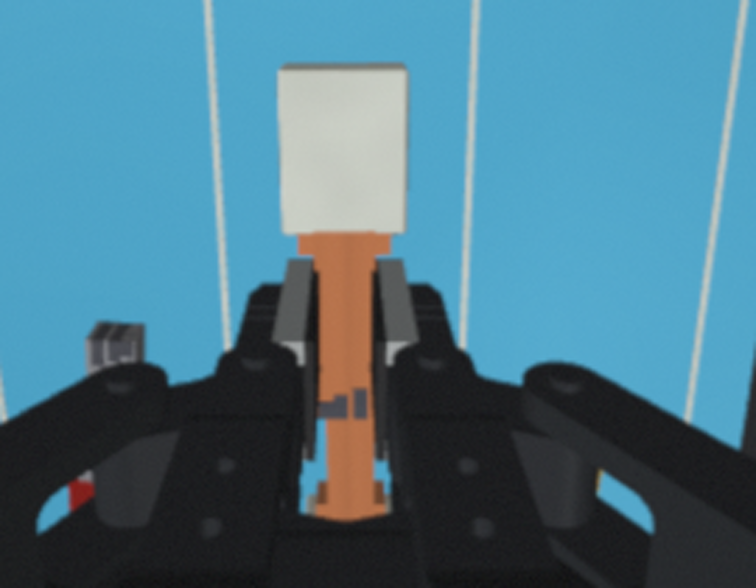

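The held bar is square to the white mate. The mate's neck (352,480) sits about 1.5 mm right of the held tip (345,405). I'll correct sideways, lower, and look again.

{"name": "play_rows", "arguments": {"rows": [[[0.016,0.005,0,0,0,0,1],[0,0,-0.15,0,0,0,1],[0,0,-0.1,0,0,0,1],[0,0,-0.08,0,0,0,1],[0,0,0,0,0,0,1]]]}}

```text
t: 6.7
tcp_pos: [0.5396, -0.1185, 0.0012]
tcp_rot: [[-0.284, 0.959, -0.001], [0.959, 0.284, 0.0], [0.001, -0.001, -1.0]]
contact_force: [0.9, -0.1, -1.3]
finger_gap: 0.0099
```

{"name": "play_rows", "arguments": {"rows": [[[0,0,0,0,0,0,1],[0,0,0,0,0,0,1]]]}}

```text
t: 6.9
tcp_pos: [0.54, -0.1187, 0.0016]
tcp_rot: [[-0.284, 0.959, -0.0], [0.959, 0.284, 0.0], [0.0, -0.0, -1.0]]
contact_force: [-0.8, -0.5, -1.3]
finger_gap: 0.0099
```

Run:
```python
from h import *
c=cam('wrist'); cv2.imwrite('pics/w8.png',c['image']); cv2.imwrite('pics/w8b.png',cv2.resize(c['image'][140:340,180:330],None,fx=3,fy=3,interpolation=cv2.INTER_CUBIC))
s=bot.state();print(s['t'],s['tcp_pos'],s['tcp_rot'][0],s['contact_force'],s['finger_gap']); p=np.array(s['tcp_pos'])
f=np.array([.5481,-.1469]);u=np.array([-.286,.958]);d=p[:2]-f;print('along',d@u,'lat',d@[.958,.286])
print(bar(c,'white',(553,-88)))
# copper profile across column centre: rows colors
im=c['image']; print([(r,im[r,253].tolist()) for r in range(255,316,3)])
```

```text
6.95 [ 0.5399896  -0.11870431  0.00170302] [-2.83943375e-01  9.58840978e-01 -3.71714593e-04] [-0.29408061 -0.55000573 -0.62136796] 0.010006914990936968
along 0.0293310449417203 lat 0.0002942012556213739
(array([529.00958252, -85.64241028]), np.float32(107.68562), array([22.9, 30. ]))
[(255, [68, 102, 165]), (258, [70, 105, 167]), (261, [70, 104, 166]), (264, [69, 104, 165]), (267, [69, 104, 165]), (270, [66, 93, 145]), (273, [75, 72, 80]), (276, [76, 73, 80]), (279, [127, 108, 76]), (282, [85, 74, 52]), (285, [45, 45, 44]), (288, [48, 45, 46]), (291, [60, 55, 58]), (294, [77, 72, 72]), (297, [75, 69, 70]), (300, [71, 99, 152]), (303, [69, 104, 167]), (306, [67, 103, 166]), (309, [69, 103, 166]), (312, [69, 104, 166]), (315, [57, 80, 123])]
```

View pics/w8b.png

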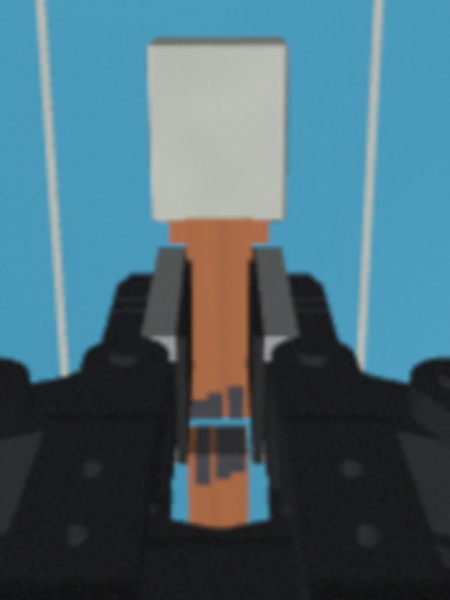

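The held tip (218,418) lines up with the white mate's neck (218,480), with a short gap between them. I'll compute it.

Run:
```python
from h import *
c=cam('wrist');u=np.array([-.286,.958,0])
for r,z in [(278.5,.0108),(282,0),(290.5,.01)]: print(r,ray(c,[[253,r]],z).round(4), ray(c,[[253,r]],z)@u)
```

```text
278.5 [[ 0.5459 -0.1389  0.0108]] [-0.28919295]
282 [[ 0.5487 -0.1484  0.    ]] [-0.29910039]
290.5 [[ 0.5483 -0.1472  0.01  ]] [-0.29787584]
```

{"name": "play_rows", "arguments": {"rows": [[[0.0072,-0.024,0,0,0,0,1],[0.0072,-0.024,0,0,0,0,1],[0.0072,-0.024,0,0,0,0,1],[0.0036,-0.012,0,0,0,0,1],[0.0036,-0.012,0,0,0,0,1]]]}}

```text
t: 7.5
tcp_pos: [0.5425, -0.1265, 0.002]
tcp_rot: [[-0.284, 0.959, 0.0], [0.959, 0.284, 0.0], [0.0, 0.0, -1.0]]
contact_force: [-0.1, 0.4, -1.4]
finger_gap: 0.0101
```

{"name": "play_rows", "arguments": {"rows": [[[0.0036,-0.012,0,0,0,0,1],[0.0036,-0.012,0,0,0,0,1],[0,0,0,0,0,0,1]]]}}

```text
t: 7.8
tcp_pos: [0.5431, -0.1284, 0.002]
tcp_rot: [[-0.284, 0.959, 0.0], [0.959, 0.284, -0.0], [-0.0, 0.0, -1.0]]
contact_force: [-0.9, -0.0, -0.7]
finger_gap: 0.0101
```

Run:
```python
from h import *
c=cam('wrist'); cv2.imwrite('pics/w9.png',c['image']); im=c['image']; print([(r,im[r,253].tolist()) for r in range(262,316,2)])
s=bot.state();print(s['t'],s['tcp_pos'],s['contact_force'])
```

```text
[(262, [68, 104, 166]), (264, [69, 104, 167]), (266, [68, 104, 166]), (268, [69, 104, 166]), (270, [67, 93, 145]), (272, [76, 73, 83]), (274, [75, 72, 80]), (276, [77, 73, 81]), (278, [76, 73, 80]), (280, [78, 71, 70]), (282, [76, 70, 69]), (284, [77, 70, 68]), (286, [74, 84, 112]), (288, [70, 105, 167]), (290, [69, 106, 167]), (292, [69, 105, 168]), (294, [70, 105, 168]), (296, [70, 106, 168]), (298, [69, 105, 167]), (300, [69, 104, 167]), (302, [69, 104, 167]), (304, [69, 105, 167]), (306, [68, 105, 166]), (308, [70, 106, 167]), (310, [69, 104, 167]), (312, [71, 106, 167]), (314, [68, 102, 162])]
7.85 [ 0.54303989 -0.12839846  0.00198892] [-0.12670825  0.41896153 -1.09582861]
```

The faces touch: the dark tip marks meet, with no dark gap or blue strip between them. I'll lower 1 mm, release, rise and move towards the red stray.

{"name": "play_rows", "arguments": {"rows": [[[0,0,-0.012,0,0,0,1],[0,0,0,0,0,0,0.3],[0,0,0,0,0,0,0.2],[0,0,0,0,0,0,0.2],[0,0,0.2,0,0,0,0.2]]]}}

```text
t: 8.35
tcp_pos: [0.5416, -0.1281, 0.0155]
tcp_rot: [[-0.284, 0.959, -0.003], [0.959, 0.284, 0.0], [0.001, -0.003, -1.0]]
contact_force: [0.2, -1.0, -0.2]
finger_gap: 0.0339
```

{"name": "play_rows", "arguments": {"rows": [[[0,0,0.6,0,0,0,0.2],[0,0,0.6,0,0,0,0.2],[0,0,0.5,0,0,0,-1],[0,0,0,0,0,0,-1],[0,0,0,0,0,0,-1]]]}}

```text
t: 8.85
tcp_pos: [0.5436, -0.1284, 0.1541]
tcp_rot: [[-0.284, 0.959, 0.002], [0.959, 0.284, -0.0], [-0.001, 0.002, -1.0]]
contact_force: [-0.1, -0.6, -0.4]
finger_gap: 0.076
```

Run:
```python
from h import *
c=cam('wrist'); cv2.imwrite('pics/w10.png',c['image'])
for col,n in [('white',(532,-95)),('white',(564,-202)),('red',(505,-206)),('green',(618,-193))]:
    print(col,bar(c,col,n))
s=bot.state();print(s['t'],s['tcp_pos'],s['tcp_rot'],s['qpos'])
```

```text
white (array([532.83288574, -94.5174408 ]), np.float32(105.799355), array([23.5, 31.3]))
white (array([ 564.75665283, -202.43571472]), np.float32(106.39606), array([24. , 30.2]))
red (array([ 501.95169067, -207.43678284]), np.float32(102.782166), array([22.5, 29. ]))
green (array([ 618.47827148, -193.47901917]), np.float32(106.39243), array([23.8, 27.9]))
8.9 [ 0.5427502 -0.1282652  0.1527285] [[-2.83983257e-01  9.58829224e-01 -1.72212305e-04]
 [ 9.58829232e-01  2.83983272e-01  7.12086076e-05]
 [ 1.17182308e-04 -1.44900140e-04 -9.99999983e-01]] [  6.60663759  11.67086628   2.40237769 102.8678045   -0.53672735
  65.4826374   25.68030645]
```

White is together: head to head measures 112.5 mm against 112 mm for a closed joint, and the axes agree. Next is red. I'll rise above the stand's height, pass clear of it on the -x side and hover over the red stray.

{"name": "play_rows", "arguments": {"rows": [[[-0.3,0,0.5,0,0,0,0.2],[-0.3,0,0.5,0,0,0,0.2],[-0.3,0.45,0,0,0,0,0.2],[-0.3,0.45,0,0,0,0,0.2],[-0.075,0.45,0,0,0,0,0.2]]]}}

```text
t: 9.4
tcp_pos: [0.4384, -0.0197, 0.2318]
tcp_rot: [[-0.283, 0.959, -0.002], [0.959, 0.283, -0.0], [0.0, -0.002, -1.0]]
contact_force: [0.5, -0.4, -0.7]
finger_gap: 0.0343
```

{"name": "play_rows", "arguments": {"rows": [[[0,0.48,0,0,0,0.93,0.2],[0,0.48,0,0,0,0.93,0.2],[0,0.48,0,0,0,0.93,0.2],[0,0.48,0,0,0,0.93,0.2],[0,0.48,0,0,0,0.93,0.2]]]}}

```text
t: 9.9
tcp_pos: [0.4401, 0.1729, 0.2314]
tcp_rot: [[-0.837, 0.548, -0.003], [0.548, 0.837, -0.001], [0.002, -0.002, -1.0]]
contact_force: [0.9, -0.4, -0.0]
finger_gap: 0.0343
```

{"name": "play_rows", "arguments": {"rows": [[[0,0,-0.5,0,0,0.93,0.2],[0,0,-0.5,0,0,0.93,0.2],[0,0,0,0,0,0,0.2],[0,0,0,0,0,0,0.2]]]}}

```text
t: 10.3
tcp_pos: [0.4403, 0.1713, 0.1526]
tcp_rot: [[-0.952, 0.306, -0.003], [0.306, 0.952, -0.001], [0.003, -0.002, -1.0]]
contact_force: [0.1, -1.1, 0.8]
finger_gap: 0.0339
```

Run:
```python
from h import *
c=cam('wrist'); cv2.imwrite('pics/w11.png',c['image'])
print(bar(c,'red',(408,184)),blobs(c,[((0,0,130),(180,60,255))]))
s=bot.state();print(s['t'],s['tcp_pos'],s['tcp_rot'],s['qpos'])
```

```text
(array([406.30673218, 184.19650269]), np.float32(158.53174), array([24.6, 31.3])) [(array([449., 372.]), array([783.7, 347.6]), array([14.7, 41.9]), 75.4), (array([ 54., 371.]), array([ 615.9, -175.1]), array([12.6, 42.4]), 64.8), (array([ 14., 340.]), array([ 552.4, -198.9]), array([ 5.3, 45.6]), 16.6), (array([158., 329.]), array([594.1,  -8.3]), array([ 2.7, 23.5]), 15.3), (array([385., 316.]), array([665.5, 279.7]), array([22.7,  7.4]), 26.2), (array([ 73., 301.]), array([521.2, -94.4]), array([ 5.4, 41.4]), 16.8), (array([  9., 300.]), array([ 493., -171.]), array([16.2, 46.7]), 21.9), (array([218., 296.]), array([570.9,  84. ]), array([19.7, 38.4]), 80.1), (array([ 52., 294.]), array([ 505.5, -117.7]), array([  2.5, 188.6]), 16.8), (array([296., 242.]), array([527.5, 199.1]), array([15.4, 51.4]), 85.7), (array([210., 242.]), array([495.6,  99.1]), array([15.4, 51.7]), 58.7), (array([ 35., 247.]), array([ 440., -102.]), array([  2.3, 122.4]), 16.7), (array([252., 179.]), array([440.6, 171.7]), array([17.4, 41. ]), 71.7), (array([479., 170.]), array([511.2, 404.2]), array([107.1,  80.1]), 70.8)]
10.35 [0.44136767 0.17168256 0.15392712] [[-9.52147057e-01  3.05640262e-01 -1.11310844e-04]
 [ 3.05640243e-01  9.52147057e-01  1.55450695e-04]
 [ 1.53496283e-04  1.13990848e-04 -9.99999982e-01]] [-11.26736584   2.85250877 -15.71910505 112.75228532   0.84385163
  64.50577871  44.87210341]
```

View pics/w11.png

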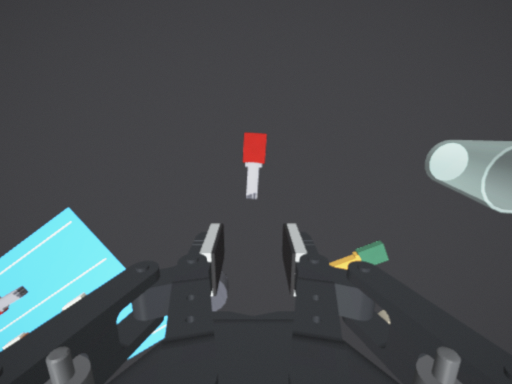

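The red stray is at (255,149) with its face end at (252,197), leaning about 3° from the tool axis. It's the only red half off the sheet. I'll correct, descend and grip.

{"name": "play_rows", "arguments": {"rows": [[[-0.041,0.006,-0.5,0,0,-0.33,0.2],[0,0,-0.5,0,0,0,0.2],[0,0,-0.5,0,0,0,0.2],[0,0,-0.25,0,0,0,0.2],[0,0,-0.08,0,0,0,0.2]]]}}

```text
t: 10.85
tcp_pos: [0.4379, 0.1719, 0.0063]
tcp_rot: [[-0.936, 0.351, -0.001], [0.351, 0.936, -0.0], [0.001, -0.001, -1.0]]
contact_force: [0.1, 0.3, 0.6]
finger_gap: 0.0342
```

{"name": "play_rows", "arguments": {"rows": [[[0,0,-0.05,0,0,0,0.2],[0,0,0,0,0,0,0.2],[0,0,0,0,0,0,0.2]]]}}

```text
t: 11.15
tcp_pos: [0.4389, 0.1726, 0.0041]
tcp_rot: [[-0.937, 0.349, 0.002], [0.349, 0.937, 0.001], [-0.002, 0.002, -1.0]]
contact_force: [0.8, 0.4, 0.2]
finger_gap: 0.0342
```

Run:
```python
from h import *
c=cam('wrist'); cv2.imwrite('pics/w12.png',c['image']); 
print(bar(c,'red',(408,184)))
m=cv2.inRange(cv2.cvtColor(c['image'],cv2.COLOR_BGR2HSV),(0,0,125),(180,70,255))
n,l,st,ce=cv2.connectedComponentsWithStats(m); print(st[(abs(ce[:,0]-253)<60)&(st[:,4]>60)])
s=bot.state();print(s['t'],s['tcp_pos'],s['tcp_rot'],s['contact_force'],s['finger_gap'])
```

```text
(array([406.23184204, 184.01843262]), np.float32(158.73909), array([24.1, 32.6]))
[[     0      0    512    384 190078]
 [   233    212     36     67   1736]
 [   193    222     28     76    569]
 [   286    222     22     56    495]]
11.2 [0.43879313 0.17253095 0.00401125] [[-9.37165016e-01  3.48879506e-01  2.19614609e-03]
 [ 3.48881755e-01  9.37166468e-01  7.29013682e-04]
 [-1.80381654e-03  1.44940142e-03 -9.99997323e-01]] [-0.88595429 -0.2685056   0.12756195] 0.034246034771908386
```

The neck is centred between the jaws. Lower 2 mm, grip, lift and carry to the red lane.

{"name": "play_rows", "arguments": {"rows": [[[0,0,-0.025,0,0,0,0.2],[0,0,0,0,0,0,1],[0,0,0,0,0,0,1],[0,0,0,0,0,0,1],[0,0,0,0,0,0,1]]]}}

```text
t: 11.7
tcp_pos: [0.4379, 0.1722, 0.001]
tcp_rot: [[-0.937, 0.348, 0.0], [0.348, 0.937, -0.0], [-0.0, -0.0, -1.0]]
contact_force: [-1.6, -0.1, 4.8]
finger_gap: 0.0102
```

{"name": "play_rows", "arguments": {"rows": [[[0,0,0.2,0,0,0,1],[0,0,0.55,0,0,0,1],[0,0,0.55,0,0,0,1],[0,0,0.55,0,0,0,1],[0,0,0.55,0,0,0,1]]]}}

```text
t: 12.2
tcp_pos: [0.4373, 0.172, 0.1945]
tcp_rot: [[-0.937, 0.348, 0.0], [0.348, 0.937, -0.0], [-0.0, -0.0, -1.0]]
contact_force: [1.7, 0.9, -0.3]
finger_gap: 0.01
```

{"name": "play_rows", "arguments": {"rows": [[[0,-0.5,0,0,0,-0.956,1],[0,-0.5,0,0,0,-0.956,1],[0,-0.5,0,0,0,-0.956,1],[0,-0.5,0,0,0,-0.956,1],[0,-0.5,0,0,0,-0.956,1]]]}}

```text
t: 12.7
tcp_pos: [0.4373, -0.0294, 0.1927]
tcp_rot: [[-0.473, 0.881, 0.0], [0.881, 0.473, 0.0], [-0.0, 0.0, -1.0]]
contact_force: [1.8, 0.8, -1.0]
finger_gap: 0.0101
```

{"name": "play_rows", "arguments": {"rows": [[[0.2,-0.5,0,0,0,-0.956,1],[0.2,-0.5,0,0,0,-0.956,1],[0.169,-0.189,-0.4,0,0,0,1],[0,0,-0.5,0,0,0,1],[0,0,-0.5,0,0,0,1]]]}}

```text
t: 13.2
tcp_pos: [0.4835, -0.1237, 0.0795]
tcp_rot: [[-0.208, 0.978, 0.001], [0.978, 0.208, -0.0], [-0.0, 0.001, -1.0]]
contact_force: [0.5, 0.8, -0.6]
finger_gap: 0.0098
```

{"name": "play_rows", "arguments": {"rows": [[[0,0,-0.4,0,0,0,1],[0,0,-0.25,0,0,0,1],[0,0,0,0,0,0,1],[0,0,0,0,0,0,1]]]}}

```text
t: 13.6
tcp_pos: [0.4833, -0.123, 0.029]
tcp_rot: [[-0.21, 0.978, -0.0], [0.978, 0.21, 0.0], [0.0, -0.0, -1.0]]
contact_force: [-0.5, 0.5, -0.7]
finger_gap: 0.0098
```

Run:
```python
from h import *
c=cam('wrist'); cv2.imwrite('pics/w13.png',c['image']); cv2.imwrite('pics/w13b.png',cv2.resize(c['image'][130:340,130:400],None,fx=2.8,fy=2.8,interpolation=cv2.INTER_CUBIC))
s=bot.state();print(s['t'],s['tcp_pos'],s['tcp_rot'][0],s['contact_force'],s['finger_gap'])
```

```text
13.65 [ 0.48402115 -0.12308905  0.02976403] [-0.2095683   0.97779317  0.00128086] [-0.01509811  0.59794145  0.21242564] 0.010058087067745513
```

View pics/w13b.png

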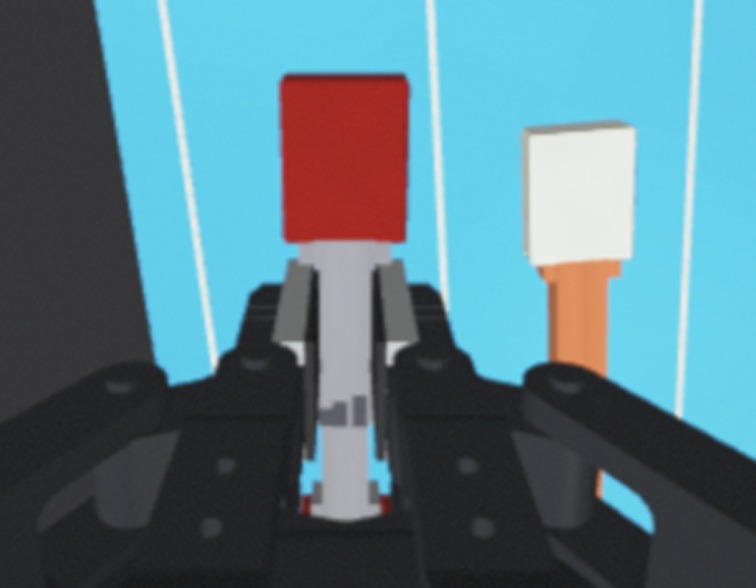

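The held red bar and the red mate's neck (346,470) are aligned in the crop, and white sits undisturbed on the right. That was my twelfth view, so the rest goes by numbers.

{"name": "play_rows", "arguments": {"rows": [[[0,0,-0.15,0,0,0,1],[0,0,-0.12,0,0,0,1],[0,0,-0.075,0,0,0,1],[0,0,0,0,0,0,1],[0,0,0,0,0,0,1]]]}}

```text
t: 14.15
tcp_pos: [0.483, -0.1229, 0.0011]
tcp_rot: [[-0.21, 0.978, -0.001], [0.978, 0.21, 0.0], [0.0, -0.001, -1.0]]
contact_force: [-3.0, 0.1, 6.0]
finger_gap: 0.0099
```

```bash
cat > chk.py <<'E'
from h import *
c=cam('wrist'); im=c['image']; s=bot.state(); p=np.array(s['tcp_pos']);print(s['t'],p.round(4),np.array(s['tcp_rot'])[:,0].round(3),np.round(s['contact_force'],1),s['finger_gap'])
hsv=cv2.cvtColor(im,cv2.COLOR_BGR2HSV)
for r in range(268,318,2):
    row=hsv[r,215:292]; k='' 
    for h,S,v in row[::1]: k+='.' if (85<h<105 and S>90 and v>60) else ('#' if v<62 else ('d' if v<110 else 'O'))
    print(r,k)
E
python3 chk.py
```

```text
14.2 [ 0.483  -0.1229  0.001 ] [-0.21   0.978  0.   ] [-1.9  0.5  5.4] 0.010183858339562625
268 ############################dOOOOOOOOOOOOOOOOOOOd############################
270 ############################dOOOOOOOOOOOOOOOOOOOd###d########################
272 ############################dOOOOOOOOOOOOOdddOOOd############################
274 ############################dOOOOOOdddOOOOdddOOOd############################
276 ############################ddOOOdddddOOOOdddOOOd############################
278 ############################ddddddddddOOOOdddOOOd############################
280 ############################ddddddddddOOOOdddOOOd############################
282 ###########################d.....................d###########################
284 ###########################d.OdddddddddddddddddOdd###########################
286 ###########################ddddd###dddd#####dddddd###########################
288 ###########################dOddd###dddd#######ddOdd#dd#######################
290 #######################dddd.Oddd###dddd########ddddddd#######################
292 ####################
[... 341 characters left out ...]
ddOOOOdddOOOOOOO......d#####################
302 #####################.......OOOOdddOOOOOOOOOOOOOO.......#####################
304 #####################.......OOOOOOOOOOOOOOOOOOOOO......######################
306 #####################........OOOOOOOOOOOOOOOOOOOO......######################
308 #####################........OOOOOOOOOOOOOOOOOOOO.......#####################
310 #####################........OOOOOOOOOOOOOOOOOOOO.......#####################
312 #####################........OOOOOOOOOOOOOOOOOOOO.......#####################
314 ########################....OOOOOOOOOOOOOOOOOOOOd....########################
316 ####################################ddddd####################################
```

Run:
```python
from h import *
c=cam('wrist');u=np.array([-.21,.978,0])
for r,z in [(281,.01),(283.3,0),(293,.01)]: print(r,ray(c,[[253,r]],z).round(4), ray(c,[[253,r]],z)@u)
```

```text
281 [[ 0.4877 -0.1453  0.01  ]] [-0.24450801]
283.3 [[ 0.4895 -0.1537  0.    ]] [-0.25312928]
293 [[ 0.4894 -0.1533  0.01  ]] [-0.25265723]
```

{"name": "play_rows", "arguments": {"rows": [[[0,0,0.01,0,0,0,1],[0.0052,-0.0245,0,0,0,0,1],[0.0052,-0.0245,0,0,0,0,1],[0.0052,-0.0245,0,0,0,0,1],[0,0,0,0,0,0,1]]]}}

```text
t: 14.75
tcp_pos: [0.4845, -0.1293, 0.0018]
tcp_rot: [[-0.209, 0.978, -0.0], [0.978, 0.209, -0.0], [-0.0, -0.0, -1.0]]
contact_force: [-0.4, 0.5, -0.4]
finger_gap: 0.0099
```

```bash
python3 chk.py
```

```text
14.8 [ 0.4845 -0.1291  0.0018] [-0.209  0.978 -0.   ] [-0.1  0.7 -0.3] 0.010268183257366247
268 ############################dOOOOOOOOOOOOOOOOOOOd############################
270 ############################dOOOOOOOOOOOOOOOOOOOd############################
272 ############################dOOOOOOOOOOOOOdddOOOd############################
274 ############################dOOOOOOOdOOOOOdddOOOd############################
276 ############################ddOOOdddddOOOOdddOOOd############################
278 ############################ddddddddddOOOOdddOOOd############################
280 ############################ddddddddddOOOOdddOOOdd###########################
282 ############################dOddddddOddddddddddOd############################
284 ###########################dOOOddddOOOdddddddddOdd###########################
286 ###########################dOOOddddOOOdddddddddOOd###########################
288 ###########################dOOOddddOOOdddddOOOOOOdd#dd#######################
290 #######################dd#ddOOOddddOOOOOOOOOOOOOOdd#dd#######################
292 ####################
[... 341 characters left out ...]
OOOOOOOOOOOOOOO.......d#####################
302 #####################.......OOOOOOOOOOOOOOOOOOOO.......d#####################
304 #####################.......OOOOOOOOOOOOOOOOOOOO.......######################
306 #####################........OOOOOOOOOOOOOOOOOOO.......######################
308 #####################........OOOOOOOOOOOOOOOOOOO........#####################
310 #####################........OOOOOOOOOOOOOOOOOOO........#####################
312 #####################........OOOOOOOOOOOOOOOOOOO........#####################
314 ########################....OOOOOOOOOOOOOOOOOOOOO....########################
316 ####################################ddddd####################################
```

{"name": "play_rows", "arguments": {"rows": [[[0.0026,-0.0122,0,0,0,0,1],[0.0026,-0.0122,0,0,0,0,1],[0.0026,-0.0122,0,0,0,0,1],[0,0,-0.008,0,0,0,1],[0,0,0,0,0,0,0.4]]]}}

```text
t: 15.3
tcp_pos: [0.4851, -0.1318, 0.0012]
tcp_rot: [[-0.21, 0.978, -0.0], [0.978, 0.21, -0.0], [-0.0, -0.0, -1.0]]
contact_force: [-0.1, -0.3, -0.9]
finger_gap: 0.0231
```

{"name": "play_rows", "arguments": {"rows": [[[0,0,0,0,0,0,0.2],[0,0,0,0,0,0,0.2],[0,0,0.2,0,0,0,0.2],[0,0,0.6,0,0,0,0.2],[0,0,0.6,0,0,0,0.2]]]}}

```text
t: 15.8
tcp_pos: [0.4841, -0.1316, 0.1139]
tcp_rot: [[-0.21, 0.978, -0.003], [0.978, 0.21, 0.0], [0.001, -0.002, -1.0]]
contact_force: [1.5, 0.3, 0.9]
finger_gap: 0.034
```

{"name": "play_rows", "arguments": {"rows": [[[0,0,0.5,0,0,0,-1],[0,0,0,0,0,0,-1],[0,0,0,0,0,0,-1]]]}}

```text
t: 16.1
tcp_pos: [0.4857, -0.1318, 0.1542]
tcp_rot: [[-0.21, 0.978, 0.002], [0.978, 0.21, -0.0], [-0.001, 0.002, -1.0]]
contact_force: [-0.5, 0.3, -0.6]
finger_gap: 0.0762
```

Run:
```python
from h import *
c=cam('wrist'); cv2.imwrite('pics/w14.png',c['image'])
for col,n in [('white',(532,-95)),('white',(564,-202)),('red',(481,-100)),('red',(502,-208)),('green',(618,-193))]:
    print(col,bar(c,col,n))
for o in blobs(c,NECK['brass']): print(*o)
c=cam('side'); print([heads(c,k) for k in ('green',)], blobs(c,NECK['brass']))
s=bot.state();print(s['t'],s['tcp_pos'],s['tcp_rot'][0])
```

```text
white (array([532.31359863, -94.70146179]), np.float32(105.66513), array([24.1, 32.2]))
white (array([ 563.96362305, -202.88697815]), np.float32(105.72443), array([24. , 31.5]))
red (array([477.94036865, -99.26432037]), np.float32(102.0727), array([21.8, 29. ]))
red (array([ 501.45855713, -209.25772095]), np.float32(102.58603), array([21.4, 29.1]))
green None
[304. 226.] [ 556.8 -171.1] [15.4 32.8] 12.0
[352. 223.] [ 608.7 -158.7] [18.9 43.2] 18.4
[304. 184.] [ 543.4 -125.5] [14.4 33.3] 22.8
[[]] [(array([162., 365.]), array([622.4, 550.1]), array([124.4,  58.3]), 24.2), (array([217., 252.]), array([578.3, 246.7]), array([19.3, 36.6]), 5.8), (array([201., 211.]), array([658.8, 111.5]), array([36.7, 34.2]), 65.6), (array([159., 129.]), array([ 905.8, -237.7]), array([209.4,  42.6]), 90.0), (array([505., 155.]), array([-296.4, -376.9]), array([764.6,  73.7]), 76.4)]
16.2 [ 0.48438078 -0.13160655  0.15211491] [-0.20967131  0.97777035 -0.0017589 ]
```

Red is together: head to head 112.5 mm, direction 102.1° against the mate's axis of 102.3°. Green is next, crossing above the stand.

{"name": "play_rows", "arguments": {"rows": [[[0,0,0.5,0,0,0,0.2],[0,0,0.5,0,0,0,0.2],[0.118,0.458,0.25,0,0,0,0.2],[0.118,0.458,0,0,0,0,0.2],[0.118,0.458,0,0,0,0,0.2]]]}}

```text
t: 16.7
tcp_pos: [0.5134, -0.0207, 0.2524]
tcp_rot: [[-0.209, 0.978, -0.001], [0.978, 0.209, 0.0], [0.0, -0.001, -1.0]]
contact_force: [1.0, 0.5, -1.8]
finger_gap: 0.0343
```

{"name": "play_rows", "arguments": {"rows": [[[0.118,0.458,0,0,0,-0.35,0.2],[0.118,0.458,0,0,0,-0.35,0.2],[0.118,0.458,0,0,0,0,0.2],[0.118,0.458,0,0,0,0,0.2],[0.118,0.458,0,0,0,0,0.2]]]}}

```text
t: 17.2
tcp_pos: [0.5602, 0.1627, 0.2512]
tcp_rot: [[-0.106, 0.994, -0.003], [0.994, 0.106, -0.001], [-0.0, -0.003, -1.0]]
contact_force: [-0.1, -0.4, 0.4]
finger_gap: 0.0336
```

{"name": "play_rows", "arguments": {"rows": [[[0.118,0.458,0,0,0,0,0.2],[0.118,0.458,-0.4,0,0,0,0.2],[0,0,-0.5,0,0,0,0.2],[0,0,-0.35,0,0,0,0.2],[0,0,0,0,0,0,0.2]]]}}

```text
t: 17.7
tcp_pos: [0.5762, 0.2333, 0.1467]
tcp_rot: [[-0.107, 0.994, -0.01], [0.994, 0.107, -0.004], [-0.003, -0.01, -1.0]]
contact_force: [-0.1, -0.4, -0.1]
finger_gap: 0.0337
```

{"name": "play_rows", "arguments": {"rows": [[[0,0,0,0,0,0,0.2],[0,0,0,0,0,0,0.2]]]}}

```text
t: 17.9
tcp_pos: [0.5804, 0.2348, 0.1549]
tcp_rot: [[-0.105, 0.994, 0.002], [0.994, 0.105, 0.001], [0.001, 0.002, -1.0]]
contact_force: [0.6, -0.1, 0.4]
finger_gap: 0.034
```

Run:
```python
from h import *
c=cam('wrist'); cv2.imwrite('pics/w15.png',c['image'])
print(bar(c,'green',(576,281)))
for o in blobs(c,NECK['brass']): 
    if abs(o[1][1]-240)<40: print(*o)
s=bot.state();print(s['t'],s['tcp_pos'],s['tcp_rot'][0],s['qpos'])
```

```text
None
17.95 [0.58054651 0.23483463 0.15516865] [-0.10550041  0.99441605  0.00252821] [-15.63746688  19.74908797 -13.03889644  92.50089014   4.72466581
  68.13053981 -23.6287948 ]
```

Run:
```python
from h import *
c=cam('wrist'); hsv=cv2.cvtColor(c['image'],cv2.COLOR_BGR2HSV)
for p in [(.576,.281,.01),(.579,.243,.01),(.58,.22,.01)]:
    u,v=proj(c,p)[0].astype(int); print(u,v,hsv[v,u],c['image'][v,u])
m=((hsv[...,1]>70)&(hsv[...,2]>40)).astype(np.uint8); n,l,st,ce=cv2.connectedComponentsWithStats(m)
for i in range(1,n):
    if st[i,4]>60: print(st[i],np.median(hsv[l==i],0))
```

```text
253 137 [ 81  86 242] [218 242 160]
252 172 [ 30  59 247] [190 247 247]
250 192 [120  10 122] [122 117 117]
[240 123  23  67 804] [ 81.  87. 242.]
[497 314  15  42 352] [102. 150. 246.]
[123 351  25  19 111] [ 96. 104. 236.]
```

The camera is overexposed here, with the colours washed out, but the bar is there. I'll measure it with brighter thresholds.

Run:
```python
from h import *
c=cam('wrist')
for rs in ([((72,45,90),(92,255,255))],[((20,30,150),(45,255,255))],[((20,30,90),(92,255,255))]):
    for o in blobs(c,rs,60):
        if abs(o[1][1]-255)<60 and abs(o[1][0]-578)<40: print(*o)
```

```text
[251. 137.] [574.2 280.7] [24.2 32.8] 5.3
[251. 171.] [577.6 244.8] [19.6 41.6] 6.0
[251. 155.] [575.6 260.6] [25.6 73.2] 5.2
```

{"name": "play_rows", "arguments": {"rows": [[[-0.04,0.15,-0.5,0,0,-0.09,0.2],[0,0,-0.5,0,0,0,0.2],[0,0,-0.5,0,0,0,0.2],[0,0,-0.25,0,0,0,0.2],[0,0,-0.1,0,0,0,0.2]]]}}

```text
t: 18.55
tcp_pos: [0.5754, 0.2461, 0.0035]
tcp_rot: [[-0.092, 0.996, -0.002], [0.996, 0.092, -0.001], [-0.001, -0.002, -1.0]]
contact_force: [1.5, 0.0, -0.0]
finger_gap: 0.0342
```

{"name": "play_rows", "arguments": {"rows": [[[0,0,-0.05,0,0,0,0.2],[0,0,0,0,0,0,0.2],[0,0,0,0,0,0,0.2]]]}}

```text
t: 18.85
tcp_pos: [0.5774, 0.2471, 0.0029]
tcp_rot: [[-0.092, 0.996, 0.002], [0.996, 0.092, 0.001], [0.001, 0.002, -1.0]]
contact_force: [0.1, 0.1, 0.1]
finger_gap: 0.0343
```

Run:
```python
from h import *
c=cam('wrist')
for rs in ([((65,45,50),(92,255,255))],[((14,30,90),(45,255,255))]):
    for o in blobs(c,rs,60):
        if abs(o[1][1]-255)<60 and abs(o[1][0]-578)<40: print(*o)
s=bot.state();print(s['t'],s['tcp_pos'],s['tcp_rot'][0],s['contact_force'])
```

```text
[252. 184.] [573.6 280.9] [24.4 33.6] 5.9
[253. 248.] [577.1 244.6] [19.2 42. ] 5.2
18.9 [0.57731966 0.24706564 0.00278699] [-0.09247225  0.99571282  0.00220628] [ 0.11844699 -0.33416308  0.38911897]
```

{"name": "play_rows", "arguments": {"rows": [[[0,0,-0.012,0,0,0,0.2],[0,0,0,0,0,0,1],[0,0,0,0,0,0,1],[0,0,0,0,0,0,1],[0,0,0,0,0,0,1]]]}}

```text
t: 19.4
tcp_pos: [0.5768, 0.2468, 0.001]
tcp_rot: [[-0.092, 0.996, 0.001], [0.996, 0.092, 0.0], [0.0, 0.001, -1.0]]
contact_force: [-1.7, -1.2, 4.8]
finger_gap: 0.01
```

{"name": "play_rows", "arguments": {"rows": [[[0,0,0.2,0,0,0,1],[0,0,0.55,0,0,0,1],[0,0,0.55,0,0,0,1],[0,0,0.55,0,0,0,1],[0,0,0.55,0,0,0,1]]]}}

```text
t: 19.9
tcp_pos: [0.5759, 0.2465, 0.1952]
tcp_rot: [[-0.093, 0.996, 0.0], [0.996, 0.093, 0.0], [0.0, 0.0, -1.0]]
contact_force: [0.6, 0.7, -1.1]
finger_gap: 0.0101
```

{"name": "play_rows", "arguments": {"rows": [[[0,0,0.55,0,0,0,1],[0.0294,-0.44,0,0,0,0,1],[0.0294,-0.44,0,0,0,0,1],[0.0294,-0.44,0,0,0,0,1],[0.0294,-0.44,0,0,0,0,1]]]}}

```text
t: 20.4
tcp_pos: [0.5854, 0.1045, 0.2374]
tcp_rot: [[-0.093, 0.996, 0.001], [0.996, 0.093, 0.0], [0.0, 0.001, -1.0]]
contact_force: [1.5, 0.3, -0.4]
finger_gap: 0.0099
```

{"name": "play_rows", "arguments": {"rows": [[[0.0294,-0.44,0,0,0,0,1],[0.0294,-0.44,0,0,0,0,1],[0.0294,-0.44,0,0,0,0.39,1],[0.0294,-0.44,0,0,0,0.39,1],[0.0294,-0.44,0,0,0,0,1]]]}}

```text
t: 20.9
tcp_pos: [0.5972, -0.0715, 0.2374]
tcp_rot: [[-0.21, 0.978, 0.001], [0.978, 0.21, 0.0], [0.0, 0.001, -1.0]]
contact_force: [1.5, -0.1, -0.8]
finger_gap: 0.0104
```

{"name": "play_rows", "arguments": {"rows": [[[0.0294,-0.44,0,0,0,0,1],[0,0,-0.55,0,0,0,1],[0,0,-0.55,0,0,0,1],[0,0,-0.4,0,0,0,1],[0,0,0,0,0,0,1]]]}}

```text
t: 21.4
tcp_pos: [0.5966, -0.1049, 0.1123]
tcp_rot: [[-0.208, 0.978, -0.008], [0.978, 0.208, 0.001], [0.003, -0.007, -1.0]]
contact_force: [-0.4, 0.8, -0.2]
finger_gap: 0.0101
```

{"name": "play_rows", "arguments": {"rows": [[[0,0,0,0,0,0,1],[0,0,0,0,0,0,1]]]}}

```text
t: 21.6
tcp_pos: [0.6014, -0.1055, 0.1191]
tcp_rot: [[-0.208, 0.978, 0.004], [0.978, 0.208, -0.0], [-0.001, 0.004, -1.0]]
contact_force: [-0.2, 0.2, 0.5]
finger_gap: 0.0101
```

```bash
python3 chk.py
python3 - <<'E'
from h import *
c=cam('wrist')
for o in blobs(c,[((60,45,40),(92,255,200))],40): print('g',*o)
for o in blobs(c,[((14,70,90),(40,255,255))],40): print('b',*o)
E
```

```text
21.65 [ 0.6014 -0.1055  0.1191] [-0.208  0.978 -0.001] [-0.4 -1.1 -1.2] 0.0098233888226605
268 ########################ddd#dOOOOOOOOOOOOOOOOOOOdddddd#######################
270 ########################ddd#OOOOOOOOOOOOOOOOOOOOddddd########################
272 ########################ddddOOOOOOOOOOOOOOOOOOOOOddddd#######################
274 ########################ddddOOOOOOOOOOOOOOOOOOOOOdddddd######################
276 ########################dddddOOOOOOOOOOOOOOOOOOOOddddd#d#####################
278 ########################dddddOOOOOOOOOOOOOOOOOOOOddddddd#####################
280 ########################ddddOOOOOOOOOOOOOOOOOOOOOddddddd#####################
282 ########################ddd......................dddddddd####################
284 #######################dddd......................Oddd#ddd####################
286 ########################ddd......................Oddddddd####################
288 #######################dddd.......................dddddddd###################
290 #######################Oddd.......................dddddddd###################
292 #####################
[... 575 characters left out ...]
#ddddddddddddddddddddddddddddddd#######################
308 #######################ddddddddddddddddddddddddddddddd######d################
310 ###############dd######ddddddddddddddddddddddddddddddd#####ddd###############
312 #######################ddddddddddddddddddddddddddddddd#######################
314 ###############################ddddddddddddddd###############################
316 #############################################################################
g [253. 185.] [ 601.1 -102.5] [44.3 59.9] 11.9
b [492. 307.] [ 898.5 -188.5] [89.4 37.4] 89.9
b [196. 241.] [ 554.7 -171. ] [15.1 34.6] 18.2
b [253. 246.] [ 614.9 -169.4] [32.6 77. ] 11.1
b [190. 193.] [ 541.1 -127.1] [14.8 34.3] 12.3
```

{"name": "play_rows", "arguments": {"rows": [[[0,0,-0.5,0,0,0,1],[0,0,-0.4,0,0,0,1],[0,0,-0.2,0,0,0,1],[0,0,0,0,0,0,1],[0,0,0,0,0,0,1]]]}}

```text
t: 22.2
tcp_pos: [0.6008, -0.1055, 0.0297]
tcp_rot: [[-0.208, 0.978, 0.002], [0.978, 0.208, -0.0], [-0.001, 0.001, -1.0]]
contact_force: [0.4, 0.2, -0.2]
finger_gap: 0.0103
```

```bash
python3 chk.py
```

```text
22.25 [ 0.6012 -0.1056  0.0302] [-0.208  0.978 -0.001] [ 0.2  0.6 -1. ] 0.009743086206651843
268 ########################ddd#dOOOOOOOOOOOOOOOOOOOd#ddd########################
270 ########################ddd#dOOOOOOOOOOOOOOOOOOOddddd########################
272 ########################ddd#OOOOOOOOOOOOOOOOOOOOOdddd########################
274 ########################ddd#dOOOOOOOOOOOOOOOOOOOOdddd########################
276 #########################dd#ddOOOOOOOOOOOOOOOOOOOdddd########################
278 ########################ddd#ddOOOOOOOOOOOOOOOOOOOdddd########################
280 ########################ddddOOOOOOOOOOOOOOOOOOOOOdddd########################
282 ########################ddd..OOOOOOOOOOOOOOOOOO..dddd########################
284 ########################ddd..OOOOOOOOOOOOOOOOOO..ddd#########################
286 #########################dd..OOOOOOOOOOOOOOOOOO..dddd########################
288 #######################dddd..OOOOOOOOOOOOOOOOOO...dddd#######################
290 #######################dddd..OOOOOOOOOOOOOOOOOO...dddd##d####################
292 ###################
[... 342 characters left out ...]
OOOOOOOOOOOOOO........ddd###################
302 #####################........OOOOOOOOOOOOOOOOOO........d#####################
304 #####################......OOOOOOOOOOOOOOOOOOOOOO......d#####################
306 #####################.....OOOOOOOOOOOOOOOOOOOOOOOO.....d#####################
308 #####################.....OOOOOOOOOOOOOOOOOOOOOOOO......#####################
310 ######################..ddOOOOOOOOOOOOOOOOOOOOOOOOdd...d####d################
312 #####################.ddddOOOOOOOOOOOOOOOOOOOOOOOOddd...#####################
314 #########################ddOOOOOOOOOOOOOOOOOOOOOOdd##########################
316 #################################dddddddddd##################################
```

{"name": "play_rows", "arguments": {"rows": [[[0,0,-0.15,0,0,0,1],[0,0,-0.12,0,0,0,1],[0,0,-0.075,0,0,0,1],[0,0,0,0,0,0,1],[0,0,0,0,0,0,1]]]}}

```text
t: 22.75
tcp_pos: [0.5995, -0.1054, 0.001]
tcp_rot: [[-0.208, 0.978, -0.001], [0.978, 0.208, 0.0], [0.0, -0.001, -1.0]]
contact_force: [-4.1, 1.5, 9.8]
finger_gap: 0.0101
```

```bash
python3 chk.py
```

```text
22.8 [ 0.5996 -0.1054  0.001 ] [-0.208  0.978  0.   ] [-4.7  0.1  8.8] 0.010102861528647946
268 #########################dd#dOOOOOOOOOOOOOOOOOOOd#dd#########################
270 #########################dd#dOOOOOOOOOOOOOOOOOOOd#dd#########################
272 #########################dd#OOOOOOOOOOOOOOdddOOOdddd#########################
274 #########################dd#dOOOOOOdddOOOOdddOOOd#dd#########################
276 #########################dd#ddddddddddOOOOdddOOOOddd#########################
278 #########################dd#ddddddddddOOOOdddOOOOddd#########################
280 #########################dd#dOOOOOOOOOOOOOOOOOOOOddd#########################
282 #########################dd......................ddd#########################
284 ##########################d......................ddd#########################
286 #########################dd......................ddd#########################
288 #######################dddd....O......O..........ddddd#######################
290 #######################dddd...OOdd##ddOd#ddddddd##dddd#######################
292 ####################
[... 341 characters left out ...]
dddOOOOdddddddddOO....d#####################
302 #####################........OOOOdddOOOOdddddddddOO.....#####################
304 #####################........OOOOdddOOOOdddOOOOOOOO....d#####################
306 #####################........OOOOdddOOOOOOOOOOOOOOO....d#####################
308 #####################........OOOOOOOOOOOOOOOOOOOOOO.....#####################
310 #####################.........OOOOOOOOOOOOOOOOOOOOO.....#####################
312 #####################.........OOOOOOOOOOOOOOOOOOOOO.....#####################
314 #######################d......OOOOOOOOOOOOOOOOOOOdd...#######################
316 ##################################ddddddddd##################################
```

{"name": "play_rows", "arguments": {"rows": [[[0,0,0.013,0,0,0,1],[0.0078,-0.0367,0,0,0,0,1],[0.0078,-0.0367,0,0,0,0,1],[0.0078,-0.0367,0,0,0,0,1],[0,0,0,0,0,0,1]]]}}

```text
t: 23.3
tcp_pos: [0.6017, -0.1151, 0.0015]
tcp_rot: [[-0.207, 0.978, -0.0], [0.978, 0.207, -0.0], [-0.0, -0.0, -1.0]]
contact_force: [0.3, -0.3, -0.8]
finger_gap: 0.01
```

```bash
python3 chk.py | head -24
python3 - <<'E'
from h import *
c=cam('wrist');u=np.array([-.208,.978,0])
for r in range(282,296,2): print(r,ray(c,[[253,r]],0)@u,ray(c,[[253,r]],.01)@u)
print(ray(c,[[253,281]],.0105)@u)
E
```

```text
23.35 [ 0.6016 -0.1147  0.0015] [-0.207  0.978 -0.   ] [-1.   0.6 -1. ] 0.010359805969407002
268 #########################dd#dOOOOOOOOOOOOOOOOOOOd#dd#########################
270 #########################dd#dOOOOOOOOOOOOOOOOOOOd#dd#########################
272 #########################dd#OOOOOOOOOOOOOOdddOOOdddd#########################
274 #########################dd#dOOOOOOdddOOOOdddOOOd#dd#########################
276 #########################dd#ddddddddddOOOOdddOOOOddd#########################
278 #########################dd#ddddddddddOOOOdddOOOOddd#########################
280 #########################dddOOddddddddOOOOdddOOOOddd#########################
282 #########################dd..OOOdddddOOddddddddd##dd#########################
284 #########################dd..OOOOdddOOOOdddddddddddd#########################
286 #########################dd..OOOOdddOOOOdddddddddddd#########################
288 ########################ddd..OOOOdddOOOOdddddddddddddd#######################
290 #######################dddd..OOOOdddOOOOOOOOOOOOOOdddd#######################
292 ###################
[... 414 characters left out ...]
......OOOOOOOOOOOOOOOOOOOOOO.....#####################
304 #####################........OOOOOOOOOOOOOOOOOOOOOO....d#####################
306 #####################........OOOOOOOOOOOOOOOOOOOOOO.....#####################
308 #####################.........OOOOOOOOOOOOOOOOOOOOO.....#####################
310 #####################.........OOOOOOOOOOOOOOOOOOOO......#####################
312 #####################.........OOOOOOOOOOOOOOOOOOOO......#####################
282 [-0.26812875] [-0.26111466]
284 [-0.269579] [-0.26246435]
286 [-0.27103619] [-0.26382049]
288 [-0.27250036] [-0.26518313]
290 [-0.27397157] [-0.26655232]
292 [-0.27544988] [-0.26792812]
294 [-0.27693532] [-0.26931055]
[-0.26009403]
```

{"name": "play_rows", "arguments": {"rows": [[[0.0098,0.002,0,0,0,0,1],[0.0026,-0.0122,0,0,0,0,1],[0.0026,-0.0122,0,0,0,0,1],[0.0026,-0.0122,0,0,0,0,1],[0,0,0,0,0,0,1]]]}}

```text
t: 23.9
tcp_pos: [0.6031, -0.1171, 0.0017]
tcp_rot: [[-0.208, 0.978, -0.0], [0.978, 0.208, 0.0], [0.0, -0.0, -1.0]]
contact_force: [1.0, 0.0, -0.6]
finger_gap: 0.0101
```

```bash
python3 chk.py | head -24
```

```text
23.95 [ 0.6031 -0.117   0.0017] [-0.208  0.978 -0.   ] [-0.3  0.1 -0.8] 0.009778240961014041
268 #########################dd#dOOOOOOOOOOOOOOOOOOOd#ddd########################
270 #########################dd#dOOOOOOOOOOOOOOOOOOOd#dd#########################
272 #########################dd#OOOOOOOOOOOOOOdddOOOd#dd#########################
274 #########################dd#dOOOOOOdddOOOOdddOOOdddd#########################
276 #########################dd#ddddddddddOOOOdddOOOOddd#########################
278 #########################dd#ddddddddddOOOOdddOOOOddd#########################
280 #########################d##dOOdddddOdOOOOdddOOOOddd#########################
282 #########################d#dOOOddddOOOddddddddOOOddd#########################
284 #########################dddOOOddddOOOdddddddddOOddd#########################
286 #########################dddOOOddddOOOddddOOOOOOOddd#########################
288 #######################dddddOOOddddOOOOOOOOOOOOOOddddd#######################
290 #######################ddddOOOOOOOOOOOOOOOOOOOOOOOdddd#######################
292 ###################
[... 178 characters left out ...]
OOOOOOOOOOOOOOOO......######################
298 ######################......OOOOOOOOOOOOOOOOOOOOO......d#####################
300 #####################.......OOOOOOOOOOOOOOOOOOOOO......d#####################
302 #####################.......OOOOOOOOOOOOOOOOOOOOO.......#####################
304 #####################.......OOOOOOOOOOOOOOOOOOOOO.......#####################
306 #####################.......OOOOOOOOOOOOOOOOOOOOO......d#####################
308 #####################.......OOOOOOOOOOOOOOOOOOOOO.......#####################
310 #####################.......OOOOOOOOOOOOOOOOOOOOO.......#####################
312 #####################.......OOOOOOOOOOOOOOOOOOOOO.......#####################
```

The joint is aligned and closed; the mark pattern sits at the same rows as white's at contact. Release and rise.

{"name": "play_rows", "arguments": {"rows": [[[0,0,-0.008,0,0,0,1],[0,0,0,0,0,0,0.4],[0,0,0,0,0,0,0.2],[0,0,0,0,0,0,0.2],[0,0,0.2,0,0,0,0.2]]]}}

```text
t: 24.45
tcp_pos: [0.6015, -0.1167, 0.0156]
tcp_rot: [[-0.208, 0.978, -0.004], [0.978, 0.208, 0.001], [0.001, -0.004, -1.0]]
contact_force: [-0.1, 0.5, -0.8]
finger_gap: 0.0341
```

{"name": "play_rows", "arguments": {"rows": [[[0,0,0.5,0,0,0,0.2],[-0.1,0.1,0.5,0,0,0,-0.6],[-0.4,0.1,0.5,0,0,0,-1],[0,0,0.4,0,0,0,-1],[0,0,0,0,0,0,-1]]]}}

```text
t: 24.95
tcp_pos: [0.5666, -0.1014, 0.1744]
tcp_rot: [[-0.208, 0.978, 0.009], [0.978, 0.208, -0.001], [-0.003, 0.009, -1.0]]
contact_force: [0.5, 1.0, -1.2]
finger_gap: 0.0856
```

{"name": "play_rows", "arguments": {"rows": [[[0,0,0,0,0,0,-1],[0,0,0,0,0,0,-1],[0,0,0,0,0,0,-1]]]}}

```text
t: 25.25
tcp_pos: [0.5637, -0.1012, 0.1666]
tcp_rot: [[-0.208, 0.978, -0.002], [0.978, 0.208, 0.0], [0.001, -0.002, -1.0]]
contact_force: [0.8, 0.2, -0.3]
finger_gap: 0.0852
```

Run:
```python
from h import *
c=cam('wrist'); cv2.imwrite('pics/w20.png',c['image']); print(bot.state()['t'],bot.state()['tcp_pos'])
HEAD['green']=[((60,45,40),(92,255,200))]
for col,a,b in [('white',(532,-95),(564,-202)),('red',(478,-99),(501,-209)),('green',(596,-84),(619,-194))]:
    A,B=bar(c,col,a,40),bar(c,col,b,40); print(col,A,B)
    if A and B: d=A[0]-B[0]; print('  dist',np.hypot(*d),'dir',np.degrees(np.arctan2(d[1],d[0])))
for n in ('scene','side'):
    c=cam(n)
    for k in ('yellow','white','green','red'):
        for o in heads(c,k): print(n,k,*o)
```

```text
25.3 [ 0.56378055 -0.10120978  0.16653275]
white (array([532.68383789, -94.33491516]), np.float32(106.96098), array([24.5, 31.9])) (array([ 564.79833984, -202.64846802]), np.float32(106.21272), array([24.4, 31.2]))
  dist 112.97418717602372 dir 106.51486338416159
red (array([478.70800781, -98.6400528 ]), np.float32(102.02603), array([23.5, 29.8])) (array([ 502.53457642, -208.38330078]), np.float32(102.678955), array([23.1, 27.8]))
  dist 112.29998152225839 dir 102.24948832110451
green (array([595.93078613, -82.9176178 ]), np.float32(103.260574), array([22.9, 30.4])) (array([ 619.49505615, -194.06936646]), np.float32(103.142586), array([22.8, 27.3]))
  dist 113.62211955034392 dir 101.96953536006906
scene white [157. 221.] [ 492.5 -178.9] [21.2 35.9] 19.6
scene white [367. 212.] [673.2 286.8] [28.7 31.2] 56.5
scene white [176. 212.] [ 486.3 -133.1] [15.3 37.3] 18.3
scene white [262. 160.] [416.8 128.1] [22.6 55.4] 26.1
scene green [168. 267.] [ 621.7 -195.6] [23.9 28.2] 14.0
scene green [211. 242.] [598.3 -85.2] [23.3 27.7] 11.1
scene red [146. 229.] [ 504.6 -210.7] [21.9 27.6] 13.2
scene red [187. 206.] [ 481.3 -102. ] [21.3 26.8] 9.8
side yellow [201. 211.] [659.3 111.9] [31. 29.] 68.3
side white [151. 378.] [647.4 588.8] [28.3 24.6] 79.5
side white [178. 258.] [680.4 280.2] [29.6 36.7] 16.3
side white [250. 146.] [ 565.3 -194.8] [27.7 46.5] 9.6
side red [271. 170.] [478.3 -93.2] [17.5 29.2] 15.8
```

Green reads 113.6 mm, about 1.3 mm longer than red in both the wrist and scene views. I'll check its joint directly along the bar axis.

Run:
```python
from h import *
c=cam('wrist'); im=cv2.resize(c['image'],None,fx=1,fy=1)
for col,A,B in [('white',(532.7,-94.3),(564.8,-202.6)),('red',(478.7,-98.6),(502.5,-208.4)),('green',(595.9,-82.9),(619.5,-194.1))]:
    A,B=np.array(A),np.array(B); u=(A-B)/np.hypot(*(A-B)); m=(A+B)/2; n=np.array([u[1],-u[0]])
    for off in (-4,0,4):
        t=np.arange(-10,10.1,1); P=np.c_[m+np.outer(t,u)+off*n,np.full(len(t),10)]/1000
        q=proj(c,P).astype(np.float32); v=cv2.remap(im,q[:,:1],q[:,1:],cv2.INTER_LINEAR)[:,0]
        print(col,off,' '.join('%d/%d'%(a[0],a[2]) for a in v))
```

```text
white -4 122/243 122/241 124/233 126/212 129/178 130/164 131/161 131/164 132/163 133/160 134/149 137/136 136/136 131/168 129/210 130/237 134/242 131/242 132/243 130/243 128/243
white 0 117/243 118/243 118/243 119/241 121/233 126/179 127/150 128/135 129/133 128/140 127/145 128/153 128/161 127/163 124/168 120/198 118/228 117/242 117/243 117/243 117/243
white 4 117/243 118/243 119/243 119/242 120/239 120/231 124/181 126/145 127/128 126/127 124/141 126/159 126/166 124/163 122/159 124/175 124/199 121/225 119/242 119/244 118/244
red -4 217/209 212/204 199/189 159/147 141/129 138/125 140/128 142/128 142/128 139/125 135/121 133/119 135/121 151/140 177/168 205/196 217/210 219/213 219/213 219/213 218/212
red 0 219/213 219/213 218/211 203/194 168/157 139/127 132/119 134/120 138/125 144/132 152/141 161/149 165/153 162/151 166/155 180/169 202/193 216/208 219/212 219/213 219/213
red 4 207/200 203/196 203/195 202/193 192/183 175/166 152/142 142/131 141/131 148/139 161/153 176/168 178/169 179/169 182/173 188/179 195/185 204/195 202/194 201/193 201/193
green -4 115/245 116/243 118/235 122/213 126/174 126/164 125/162 126/165 127/171 128/164 129/148 130/134 128/134 121/156 112/204 111/232 112/243 111/244 113/244 112/244 112/244
green 0 114/245 114/245 114/245 115/242 118/237 123/198 125/179 127/172 128/171 127/172 126/172 126/166 126/158 125/158 123/180 120/210 117/233 114/243 113/244 114/244 114/245
green 4 120/243 121/243 122/244 122/243 124/243 128/231 134/182 138/142 137/132 133/142 130/159 130/177 134/189 135/193 134/194 133/200 130/213 127/232 127/243 124/244 123/244
```

The dark-mark widths across all three joints are the same to within about 0.5 mm and no blue strip shows, so green is as closed as white. The yellow half and the mount are at their starting coordinates. Handing in.

```bash
python3 -c "
from cell import bot; print(bot.sign_off(), bot.state()['t'])"
```

```text
the job is handed in; nothing more can be done
the job is handed in; nothing more can be done
```

I laid the white, red and green stray halves against their mates, broken face to broken face, and handed the job in after about 25 s of the 72 s allowed. No verdict came back.

**What went wrong:** my first white grasp closed on nothing. All three cameras showed the shut fingertips about 4 mm behind the reported TCP rather than 22 mm ahead of it, so I gripped about 25 mm lower after that. I eased each half against its mate in steps of about 1 mm, with the wrist force below about 1 N at the readings during each push.

**Last checks:**

| Half | Head-to-head distance (closed joint = 112 mm) | Joining line vs mate axis |
|---|---|---|
| White | 113.0 mm | 0.3° |
| Red | 112.3 mm | 0.4° |
| Green | 113.6 mm | 1.2° |

- **Green:** the wrist camera put green about 1.3 mm longer than red, and the scene camera about 1.6 mm. The marks at its joint look the same as white's, so I judged it closed, but it may have a gap of up to about 1.6 mm, inside the 3 mm limit.
- **Mates:** they moved about 2 mm at most.
- **Bystanders:** the yellow half and the grey mount measured where they started. I did not remeasure the stand or the beaker at the end; I kept clear of both, and no contact force showed near them.

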